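Set up a carving place: hang the waste pail and complete the kit tray

ROBOT

A 7-joint arm with a two-finger parallel gripper is mounted at the origin on the work surface. World frame = base frame: x ahead of the robot, y to its left, z up, the work surface at z = 0. Lengths are in mm, angles in rad, forces in N, time in s.
With the tool pointing down it reaches from about 425 to 950 mm from the base axis. Payload 4.7 kg.
Tool frame: the origin (TCP) lies on the centre line of the jaws, within the pads' length; the fingertips stand ctrl.tcp_to_tips ahead of it and the grasp point (between the pads) is the TCP (ctrl.tcp_to_tips is the distance from the TCP to the fingertips, in mm); z points along the fingers, y is the line along which they close (so a half turn about z gives the same grasp; the last joint's range is limited). The gripper opens to 85 mm and grips with 20 to 120 N. Pads are 22 mm wide; open, the fingers measure 114 mm over their backs; the gripper's body (76 mm by 85 mm) begins 54 mm behind the grasp point. The pads swing forward as they close: fully open they stand 13 mm farther back than shut.
Start: joints at [-1.323, 0.469, -0.049, 1.532, 0.024, 1.141, -0.082], TCP at [184.421, 649.336, 229.635] pointing down, gripper open.
Joint ranges: [-2.59, 2.59], [-0.33, 1.99], [-1.39, 1.29], [0.1, 2.45], [-1.04, 4.18], [0.21, 1.99], [-2.66, 2.66]. Speed limits (rad/s): [2.57, 2.57, 3.14, 3.14, 3.14, 3.14, 3.14].

INTERFACE

Orientations are given as [roll, pitch, yaw] about the fixed x, y, z axes, in that order (R = Rz(yaw) Ry(pitch) Rx(roll)).
In Python, from cell import ctrl, snapshot gives the robot as it stands. The module is installed in compiled form; this text tells all that it offers.
- The arm moves only by the tool apply_moves, never from a script. Its argument "steps" is a list of rows, each a list of 7 numbers: the shift along the tool's x, y, z in units of 0.2 m (1.0 is 0.2 m), then the turn, a rotation vector about the tool's x, y, z in units of 90 degrees (1.0 is 90 degrees), then the opening, from 0 (shut) to 1 (fully open). A call has 1 to 12 rows; each row shifts and turns the commanded pose from where the row before left it, along the tool's axes as they then stand; what a row does not reach is not made up. A row lasts 1/8 s, in which the tool goes at most 62.5 mm and 10.7 degrees, less where a joint would pass 70% of its speed; a pose out of reach is approached as far as the arm can. A call with a number of a shift or a turn outside -1 to 1 is refused whole. A call with a gripper value outside its range is refused whole. The fingers move at their own pace and stop on an object; "force" is the grip in N (left out, the last holds). Time passes only in rows, so rows that do not move let the fingers close. It gives the time, the measured TCP pose, the force, the opening and the grip force at its end, in the units of the state.
- ctrl.get_state(): the state, without advancing time (a new reading comes with each control period).
- snapshot(name): name is "scene" or "top" or "wrist"; returns a dict with "img" (384x512x3 uint8, red, green, blue), "range_z" (384x512 float32, mm along the optical axis (not along the pixel's ray), 0 where there is no reading), "fovy" (degrees; the focal length in pixels is half the picture's height over the tangent of half this angle, whatever the lens; pixels are square), "cx", "cy" (the principal point, pixels), "rvec" (rotation vector, rad) and "tvec" (3), from world to camera coordinates, as OpenCV has them; the wrist camera has in their place "T_tool_cam" (4x4, takes a point from camera to tool coordinates, whose origin is the TCP and whose axes are the flange's). Camera axes: x right, y down, z forward; pixel columns grow to the right and rows downward; lengths in mm; the calibration is good to about 2 mm. The wrist camera is an equidistant fisheye: a pixel r from the principal point sees the ray r / f radians off the axis. A picture is of the moment at which its call begins: read the wrist's pose just before it.
- ctrl.hand_in(): hands the job in; it is judged then, once.
The state is a dict: "clock": time; "joints": joint angles; "qvel": joint speeds; "joint_efforts": joint torques, N m; "eef_pos": TCP position; "tcp_rot": TCP orientation; "contact_force": force on the tool from outside, world axes, zero at the start; "ft_torque": the same for the moment, N m; "gripper_width": opening from 0.0 (shut) to 1.0 (fully open); "grip_force": force on a finger pad.
Only numpy, scipy, OpenCV 4.12 (cv2) and the standard library are available. Lean on these libraries where they do the work, as an engineer would, in place of code of your own. Each camera call takes 0.05 s, during which the arm holds its last target. There are 200 camera calls.

TASK

Set up the carving place for the next visitor: take the red S-hook out of its stand and hang it by its upper curl on the wooden rail, then hang the blue pail by its bail in the hook's lower curl. Complete the kit tray from the spares on the right so that it holds one cup, one amber jar, one plaster shell and one sanding block, each standing upright or lying flat on the tray floor as it does now; leave every spare whose kind is already in the tray out on the right. Set the plaster shell down gently, and leave the phone, goblet, amber lump and dish where they are.

Things in the scene. Friction and masses are not known exactly. Their poses are not given: they have to be found in the camera images.
- rail_mid (a point): Middle of the wooden rail, on its axis. The rail is a horizontal round bar 16 mm thick along its own y, 260 mm long, 290 mm above the table, between two fixed upright posts at its ends. Own x points away from the robot, z up.
- hook_grip (a point): Centre of the straight upright shank (36 mm tall, flat sides 14 mm apart in own y) of the red steel S-hook, on the hook's robot side (own -x). The hook is 154 mm high, of bar 14 mm wide (own y) and 8 mm thick, and stands upright in the 36 mm deep slot of a wooden stand. This point is 114 mm above its bottom. Own z up, x across the S; its curls lie in the x-z plane.
- hook_top (a point): Point inside the S-hook's upper curl where the rail's axis lies once hung (metal starts 10 mm above it). From hook_grip: 36 mm to own +x, 22 mm up. The curl opens downward between the shank and its free end, which is 24 mm to own +x and 26 mm below this point. Same axes as hook_grip.
- hook_seat (a point): Point inside the S-hook's lower curl where the bail's axis lies once hung: 124 mm straight below hook_top, 12 mm above the bottom. The curl opens upward; its free end is 28 mm to own -x (robot side) and 22 mm above this point. A slanting bar from the shank to the +x side passes over it: underside 60 mm above this point, 73 mm above the free end. Same axes.
- pail_ear (a point): Grip centre of the ear on the robot side (own -x) of the blue pail: an orange flat upright plate 12 mm thick (own y), 36 mm high, from 42 to 92 mm off the pail's axis (this point at 75 mm, 47 mm above the underside). A mirror-image ear is at own +x. The pail is 92 mm across, 65 mm high, upright, with a stiff fixed wire bail. Own z up.
- bail_mid (a point): Middle of the top bar of the pail's bail: round wire 8 mm thick, its straight top 60 mm long along own y, 125 mm above the pail's underside, over the pail's axis (60 mm clear above the rim). From pail_ear: 75 mm to own +x and 78 mm up. Same axes as pail_ear.
- tray_floor (a point): Centre of the floor of the wooden kit tray (fixed to the table): 250 x 250 mm outside, 234 x 234 mm inside, walls 8 mm thick and 24 mm high, its floor 8 mm above the table. It has room for four pieces, one in each quarter (quarter centres 55 mm either way from here along own x and y).
- cup_b_mid (a point): Plain white plastic cup, open at the top, standing: 60 mm across at the rim, 52 mm at the foot, 66 mm high. This one starts among the spares on the right of the table. The point is its centre, 33 mm above its underside; own z up.
- cup_t_mid (a point): Same kind of thing as cup_b_mid, already lying in the kit tray at the start; None if the tray has none of this kind.
- jar_b_mid (a point): Squat amber glass jar with a black screw lid, standing: 58 mm across, 44 mm high. This one starts among the spares on the right of the table. The point is its centre, 22 mm above its underside; own z up.
- jar_t_mid (a point): Same kind of thing as jar_b_mid, already lying in the kit tray at the start; None if the tray has none of this kind.
- cast_b_mid (a point): White plaster shell relief, fragile: a block 80 mm (own x) by 52 mm (own y), with straight sides 30 mm high and a low ribbed shell on top (38 mm high in all). This one starts among the spares on the right of the table. The point is its centre, 19 mm above its underside; own z up.
- cast_t_mid (a point): Same kind of thing as cast_b_mid, already lying in the kit tray at the start; None if the tray has none of this kind.
- block_b_mid (a point): Cork sanding block with a dark sole, lying flat: 85 mm (own x) by 50 mm (own y) by 38 mm high. This one starts among the spares on the right of the table. The point is its centre, 19 mm above its underside; own z up.
- block_t_mid (a point): Same kind of thing as block_b_mid, already lying in the kit tray at the start; None if the tray has none of this kind.
- phone: A phone lying flat near the robot, 150 x 74 x 9 mm (origin at its underside). Bystander: leave it alone.
- goblet: A small amber goblet, 56 mm across, 105 mm high (origin at its underside). Bystander: leave it alone.
- amber: A rough amber lump, 64 mm across, 34 mm high (origin at its underside). Bystander: leave it alone.
- dish: A shallow white plastic dish, 70 mm across, 22 mm high (origin at its underside). Bystander: leave it alone.
Things that resemble listed ones, but are neither listed nor needed, are in the scene too. Leave any pink or purple look-alike of the part that bears block_b_mid alone.

How it is judged (in metres and radians):
On the way, in this order (a step that is already met when the one before it is completed fails the run):
1. the S-hook hangs on the rail by its upper curl, let go (x of hook_top in the frame of rail_mid between -0.02 and 0.02 m and y of hook_top in the frame of rail_mid between -0.1 and 0.1 m and z of hook_top in the frame of rail_mid between -0.02 and 0.02 m and angle between hook_top's own z axis and vertical below 0.35 rad and contact force between hook and the fingers below 0.1 N), for 0.3 s.
2. the pail hangs by its bail in the lower curl of the hook, let go (distance between bail_mid and hook_seat below 0.02 m and angle between bail_mid's own z axis and vertical below 0.25 rad and height (world z) of bail_mid above 0.14 m and contact force between pail and hook above 0.5 N and contact force between pail and the fingers below 0.1 N), for 0.3 s.
At the end, for the whole second after the job is handed in: Hook on the rail (hook_top within 20 mm of its axis, 100 mm of its middle); bail_mid within 20 mm of hook_seat, pail tilt under 0.25 rad; one of each kind flat on the tray floor, centre within 105 mm of the tray centre in x and y; spare duplicates outside on the right; all released, at rest (all of step 2 and x of hook_top in the frame of rail_mid between -0.02 and 0.02 m and y of hook_top in the frame of rail_mid between -0.1 and 0.1 m and z of hook_top in the frame of rail_mid between -0.02 and 0.02 m and linear speed of pail below 0.05 m/s and ((x of cup_t_mid in the frame of tray_floor between -0.105 and 0.105 m and y of cup_t_mid in the frame of tray_floor between -0.105 and 0.105 m and z of cup_t_mid in the frame of tray_floor between 0.025 and 0.041 m and angle between cup_t_mid's own z axis and vertical below 0.15 rad) or (x of cup_b_mid in the frame of tray_floor between -0.105 and 0.105 m and y of cup_b_mid in the frame of tray_floor between -0.105 and 0.105 m and z of cup_b_mid in the frame of tray_floor between 0.025 and 0.041 m and angle between cup_b_mid's own z axis and vertical below 0.15 rad)) and y of cup_b_mid in the frame of cup_t_mid below -0.08 m and linear speed of each of cup_b, jar_b, cast_b, block_b below 0.03 m/s and ((x of jar_t_mid in the frame of tray_floor between -0.105 and 0.105 m and y of jar_t_mid in the frame of tray_floor between -0.105 and 0.105 m and z of jar_t_mid in the frame of tray_floor between 0.014 and 0.03 m and angle between jar_t_mid's own z axis and vertical below 0.15 rad) or (x of jar_b_mid in the frame of tray_floor between -0.105 and 0.105 m and y of jar_b_mid in the frame of tray_floor between -0.105 and 0.105 m and z of jar_b_mid in the frame of tray_floor between 0.014 and 0.03 m and angle between jar_b_mid's own z axis and vertical below 0.15 rad)) and y of jar_b_mid in the frame of jar_t_mid below -0.08 m and ((x of cast_t_mid in the frame of tray_floor between -0.105 and 0.105 m and y of cast_t_mid in the frame of tray_floor between -0.105 and 0.105 m and z of cast_t_mid in the frame of tray_floor between 0.011 and 0.027 m and angle between cast_t_mid's own z axis and vertical below 0.15 rad) or (x of cast_b_mid in the frame of tray_floor between -0.105 and 0.105 m and y of cast_b_mid in the frame of tray_floor between -0.105 and 0.105 m and z of cast_b_mid in the frame of tray_floor between 0.011 and 0.027 m and angle between cast_b_mid's own z axis and vertical below 0.15 rad)) and y of cast_b_mid in the frame of cast_t_mid below -0.19 m and ((x of block_t_mid in the frame of tray_floor between -0.105 and 0.105 m and y of block_t_mid in the frame of tray_floor between -0.105 and 0.105 m and z of block_t_mid in the frame of tray_floor between 0.011 and 0.027 m and angle between block_t_mid's own z axis and vertical below 0.15 rad) or (x of block_b_mid in the frame of tray_floor between -0.105 and 0.105 m and y of block_b_mid in the frame of tray_floor between -0.105 and 0.105 m and z of block_b_mid in the frame of tray_floor between 0.011 and 0.027 m and angle between block_b_mid's own z axis and vertical below 0.15 rad)) and y of block_b_mid in the frame of block_t_mid below -0.19 m); the robot touches nothing.
It fails at once if phone (a bystander) is pushed more than 30 mm (distance of phone from where it was at the start of the episode above 0.03 m).
It fails at once if goblet (a bystander) is pushed more than 30 mm (distance of goblet from where it was at the start of the episode above 0.03 m).
It fails at once if amber (a bystander) is pushed more than 30 mm (distance of amber from where it was at the start of the episode above 0.03 m).
It fails at once if dish (a bystander) is pushed more than 30 mm (distance of dish from where it was at the start of the episode above 0.03 m).
It fails at once if the plaster shell is banged down on the tray (over 40 N) (contact force between cast_b and tray above 40 N).
Of cup_t, jar_t, cast_t, block_t only 1 to 2 are there at a start; the rules pass over those that are not, and their reading is None.
At some moment in a run one of jar_b, block_b may be knocked a few centimetres aside while the robot is not near it.
It also fails if it takes over 192 s, if anything falls off the work surface, if the arm or the gripper's body presses on something with over 40 N, if the wrist force passes 120 N, or if a joint passes its speed limit or range.

## Working session

There is one attempt and no reset: what is moved stays moved. The work goes in short steps, Python scripts to look and compute and a tool call to move; the robot and the scene stay as the last step left them, time stands still between calls to the robot, and variables do not carry over. Pictures are saved under pics/ and viewed, at most 14 in all, crops included, and the job is handed in when it is done.

Besides the shell and the picture viewer there is one more tool, called after "Emit:" by a JSON object that holds its "api" and its "payload", one argument or row to a line. apply_moves: Moves the arm, as the interface text tells. Its arguments: {"type":"object","properties":{"steps":{"type":"array","items":{"type":"array","items":{"type":"number"}}},"force":{"type":"number"}},"required":["steps"]}

```bash
mkdir -p pics
cat > h.py <<'E'
import numpy as np, cv2
from scipy.spatial.transform import Rotation as R
from cell import ctrl, snapshot
def save(im,name): cv2.imwrite('pics/'+name,cv2.cvtColor(im,cv2.COLOR_RGB2BGR))
def pose():
    s=ctrl.get_state(); return np.array(s['eef_pos']),R.from_euler('xyz',s['tcp_rot']).as_matrix(),s
def pts(s,p=None,Rt=None):
    """world xyz for every pixel (nan where none)"""
    h,w=s['img'].shape[:2]; f=h/2/np.tan(np.radians(s['fovy']/2))
    u,v=np.meshgrid(np.arange(w),np.arange(h)); x=(u-s['cx'])/f; y=(v-s['cy'])/f
    if 'T_tool_cam' in s:
        r=np.hypot(x,y)+1e-9; k=np.tan(np.minimum(r,1.5))/r; x,y=x*k,y*k
    z=s['range_z'].astype(float).copy(); z[z<=0]=np.nan
    P=np.stack([x*z,y*z,z],-1)
    if 'T_tool_cam' in s:
        T=np.array(s['T_tool_cam']); P=P@T[:3,:3].T+T[:3,3]; return P@Rt.T+p
    Rc=cv2.Rodrigues(np.array(s['rvec'],float))[0]
    return (P-np.array(s['tvec']).ravel())@Rc
E
python3 - <<'E'
from h import *
print(ctrl.get_state(),ctrl.tcp_to_tips)
for n in ['scene','top']:
    s=snapshot(n); save(cv2.resize(s['img'],(800,600)),n+'1.png'); P=pts(s)
    Rc=cv2.Rodrigues(np.array(s['rvec'],float))[0]; print(n,s['fovy'],-Rc.T@np.array(s['tvec']).ravel(),Rc[2])
    np.savez(n+'1.npz',img=s['img'],P=P)
    print(np.nanmin(P,(0,1)),np.nanmax(P,(0,1)))
E
```

```text
{'clock': 0.0, 'joints': array([-1.32292475,  0.4694379 , -0.04859827,  1.53369818,  0.0241085 ,
        1.14097075, -0.08226017]), 'qvel': array([0.00224905, 0.00233537, 0.00011601, 0.00165863, 0.00057346,
       0.00012483, 0.00057085]), 'joint_efforts': array([-2.69182992e-04, -5.10303032e+01, -4.68320015e-02, -2.37708771e+01,
        1.07518749e-02,  7.45928613e-03, -1.14971780e-05]), 'eef_pos': array([184.27546166, 648.754405  , 228.56200586]), 'tcp_rot': array([-3.13966597e+00,  7.61054363e-05,  2.86489923e+00]), 'contact_force': array([ 0.09177859, -0.87762568, -0.08601088]), 'ft_torque': array([-0.027251  , -0.02434548,  0.04204464]), 'grip_force': 0.0, 'gripper_width': 1.000547295027997} 19.0
scene 57.11932942476394 [ 982.22420598  233.18946907 1149.43468075] [-0.39507618 -0.28179257 -0.87436134]
[-2263.17826486 -2063.08578424  -771.00503063] [1682.62959479  812.67095246  712.53961825]
top 52.75393113655668 [ 273.10419431  -93.50984588 1343.57569489] [ 0.21399869 -0.00778943 -0.97680289]
[ -295.6235826  -1734.38062875  -779.28375475] [1961.10755981 1444.12724735  779.10164825]
```

View pics/scene1.png

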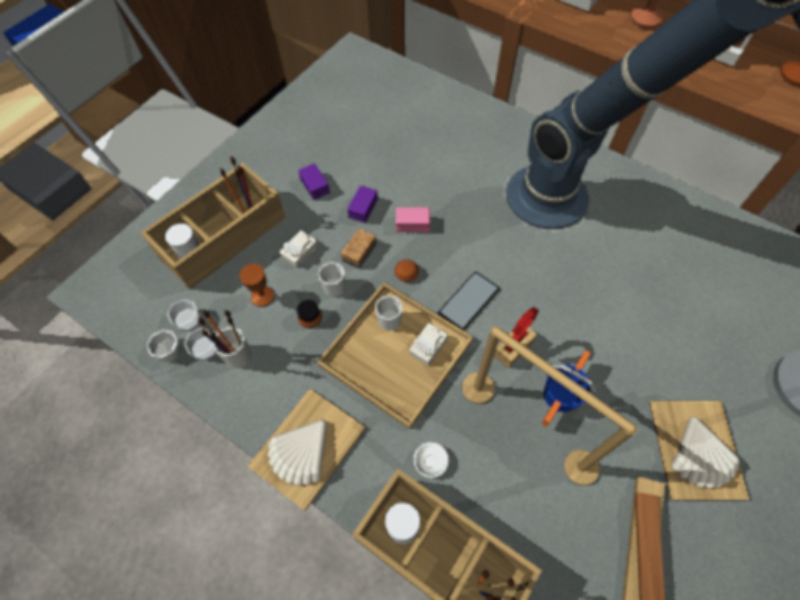

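View pics/top1.png

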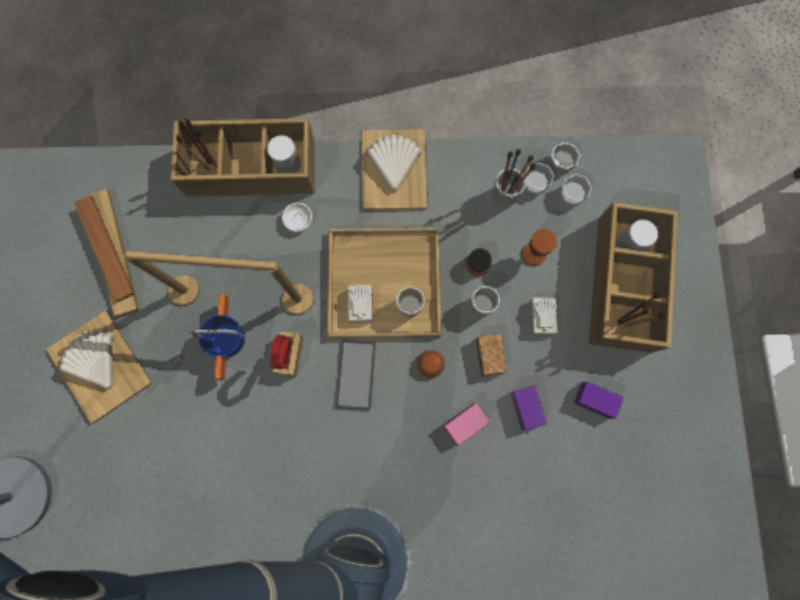

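Tray already holds a cup (top px 410,300) and a shell (360,302), so jar_b and block_b are needed. Look-alikes:
- **Block:** cork (491,355) versus pink (467,425) and purple (530,408) and (600,400). I choose the cork one.
- **Jar:** dark lid (480,262) versus goblet (540,245) and amber lump (431,364). I choose the dark lid.
- **Red hook:** at (283,353), the only red one.

Next I measure positions from depth.

Run:
```python
from h import *
for n in ['top','scene']:
    d=np.load(n+'1.npz'); im=d['img']; P=d['P']
    hsv=cv2.cvtColor(im,cv2.COLOR_RGB2HSV); H,S,V=hsv[...,0],hsv[...,1],hsv[...,2]
    on=(P[...,2]>-20)&(P[...,0]>300)&(P[...,0]<900)&(abs(P[...,1])<600)
    def rep(l,m):
        m=m&on; q=P[m]
        if len(q)<8: print(n,l,'none');return
        (c,sz,a)=cv2.minAreaRect(q[:,:2].astype(np.float32))
        print(n,l,len(q),'med',np.median(q,0).round(0),'z5/95',np.percentile(q[:,2],[5,95]).round(0),'rect',np.round(c),np.round(sz),round(a,1))
    z=P[...,2]; x=P[...,0]; y=P[...,1]
    red=((H<5)|(H>174))&(S>170)&(V>60)
    rep('red',red&(y>0)); rep('orange',(H>=5)&(H<13)&(S>200)&(y>0)&(z<100))
    blue=(H>105)&(H<128)&(S>150)
    rep('blue',blue); rep('wood rail',(z>270)&(z<310)&(H>10)&(H<28)&(S>60)&(y>0))
    rep('tray wall',(z>18)&(z<40)&(H>10)&(H<28)&(S>60)&(y<170)&(y>-180)&(x>440)&(x<760))
    rep('tray floor',(z>3)&(z<14)&(H>10)&(H<28)&(S>60)&(y<170)&(y>-180)&(x>440)&(x<760))
    rep('block',(z>28)&(z<48)&(H>8)&(H<28)&(S>60)&(y<-160)&(y>-290)&(x>380)&(x<520))
    u,v=np.meshgrid(np.arange(im.shape[1]),np.arange(im.shape[0]))
    if n=='top':
        near=lambda a,b,r:np.hypot(u*1.5625-a,v*1.5625-b)<r
        rep('jar',near(480,262,18)&(z>30)); rep('cup_t',near(410,300,18)&(z>55)); rep('cast_t',near(360,302,25)&(z>25))
        rep('cast_b',near(545,315,25)&(z>25)); rep('cup_b',near(486,299,18)&(z>50)); rep('goblet',near(543,243,16)&(z>50))
        rep('amber',near(431,364,16)&(z>8)); rep('phone',near(357,375,28)&(z>4)&(z<20)); rep('dish',near(297,217,18)&(z>8)); rep('bail',near(215,332,30)&(z>105)); rep('stand',near(287,353,25)&(z>15)&(z<60)); rep('hook',near(283,353,25)&(z>120))
    q=P[(z>270)&(z<310)&(H>10)&(H<28)&(S>60)&(y>0)&on]
    if len(q): 
        k=np.polyfit(q[:,1],q[:,0],1);print('rail fit x=%.4f y+%.1f'%tuple(k),q[:,1].min(),q[:,1].max())
d=np.load('top1.npz'); save(cv2.resize(d['img'][180:260,110:220],(770,560),interpolation=cv2.INTER_CUBIC),'crop1.png')
```

```text
top red 122 med [430. 141. 114.] z5/95 [ 76. 162.] rect [430. 143.] [15. 57.] 80.6
top orange none
top blue 304 med [467. 291.   6.] z5/95 [-0. 65.] rect [468. 281.] [89. 80.] 84.7
top wood rail 574 med [572. 251. 296.] z5/95 [289. 300.] rect [573. 254.] [279.  19.] 84.1
top tray wall 506 med [569.   9.  23.] z5/95 [19. 32.] rect [579. -10.] [334. 280.] 89.7
top tray floor 3529 med [603. -63.   8.] z5/95 [ 4. 12.] rect [579. -11.] [269. 339.] 0.7
top block 198 med [ 412. -193.   34.] z5/95 [29. 40.] rect [ 442. -226.] [129. 117.] 88.3
top jar 174 med [ 632. -286.   44.] z5/95 [37. 49.] rect [ 633. -286.] [48. 50.] 27.4
top cup_t 77 med [ 547. -127.   72.] z5/95 [58. 78.] rect [ 538. -128.] [57. 57.] 88.7
top cast_t 353 med [541. -17.  43.] z5/95 [33. 49.] rect [543. -17.] [81. 51.] 0.6
top cast_b 339 med [ 506. -422.   35.] z5/95 [27. 41.] rect [ 507. -424.] [53. 78.] 88.6
top cup_b 89 med [ 540. -294.   63.] z5/95 [52. 68.] rect [ 537. -290.] [57. 58.] 87.5
top goblet 247 med [ 651. -413.  104.] z5/95 [ 77. 108.] rect [ 654. -416.] [53. 55.] 25.2
top amber 251 med [ 405. -170.   28.
[... 449 characters left out ...]
3.] [15. 68.] 80.2
rail fit x=0.1009 y+546.2 114.83894348243724 392.5015141234262
scene red 135 med [438. 144. 138.] z5/95 [ 44. 161.] rect [434. 143.] [12. 62.] 79.8
scene orange none
scene blue 301 med [473. 283.   6.] z5/95 [ 0. 64.] rect [465. 279.] [112.  80.] 14.0
scene wood rail 717 med [580. 264. 295.] z5/95 [286. 299.] rect [577. 254.] [278.  21.] 84.0
scene tray wall 540 med [580.  25.  23.] z5/95 [19. 34.] rect [590.  -9.] [267. 341.] 0.1
scene tray floor 3464 med [612. -56.   7.] z5/95 [ 4. 11.] rect [589.  -9.] [341. 267.] 90.0
scene block 135 med [ 419. -277.   34.] z5/95 [29. 39.] rect [ 425. -225.] [ 82. 129.] 0.1
rail fit x=0.1010 y+553.4 115.38235498866217 391.8953394334497
```

View pics/crop1.png

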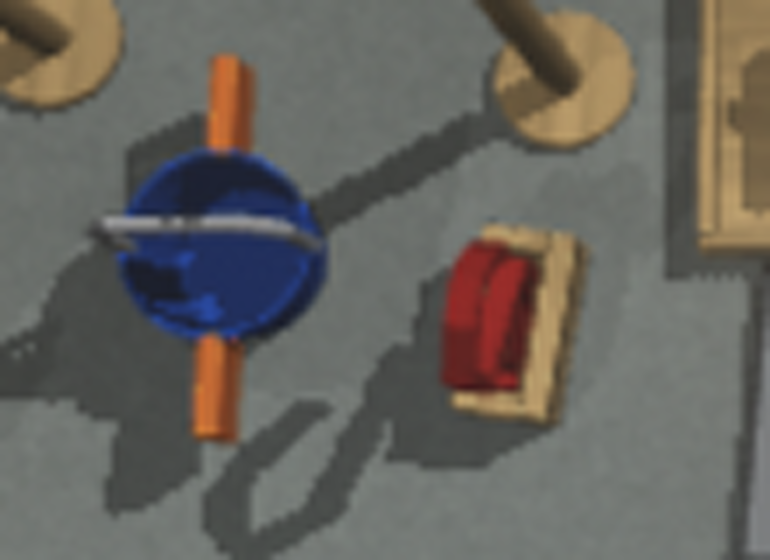

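```bash
cat >> h.py <<'E'
def yawR(yaw,tilt=0):
    """tool down, tool y along world (-sin yaw, cos yaw) i.e. tool x = -(own x); tilt>0: fingers point forward (own +x)"""
    o=R.from_euler('z',yaw).as_matrix(); X,Y=o[:,0],o[:,1]; c,s=np.cos(tilt),np.sin(tilt)
    zt=-c*np.array([0,0,1.])+s*X; return np.stack([np.cross(Y,zt),Y,zt],1)
def plan(p,Rt,n=None,cmd=None):
    """rows: rotation first (in place), then shift in new tool axes; also combined shift in present axes"""
    P0,R0,s=pose()
    rv=R.from_matrix(R0.T@Rt).as_rotvec()/(np.pi/2); d=np.array(p)-P0
    print('turn',rv.round(4),'min rows',np.ceil(np.linalg.norm(rv)/.11),'| shift present',(R0.T@d/200).round(4),'| after turn',(Rt.T@d/200).round(4),'min rows',np.ceil(np.linalg.norm(d)/58))
def look(name,w=800):
    p,Rt,s=pose(); k=snapshot('wrist'); save(cv2.resize(k['img'],(800,600)),name+'.png'); P=pts(k,p,Rt); np.savez(name+'.npz',img=k['img'],P=P); return k['img'],P
E
python3 - <<'E'
from h import *
p,Rt,s=pose(); print(Rt.round(3)); plan([415,150,300],yawR(-0.17))
d=np.load('top1.npz'); im=d['img'];P=d['P'];hsv=cv2.cvtColor(im,cv2.COLOR_RGB2HSV);print(hsv[235,141],hsv[194,143])
k=(hsv[...,0]>3)&(hsv[...,0]<14)&(hsv[...,1]>180)&(P[...,1]>180)&(P[...,1]<360)&(P[...,2]<90)&(P[...,0]>300)&(P[...,0]<650)
for m in [k&(P[...,0]<460),k&(P[...,0]>460)]:
    q=P[m&(P[...,2]>50)]; print(len(q),q.mean(0),cv2.minAreaRect(q[:,:2].astype(np.float32)))
q=P[(P[...,2]>120)&(P[...,2]<170)&(abs(P[...,0]-425)<60)&(abs(P[...,1]-145)<40)]
for zz in (120,130,140,150): 
    t=q[(q[:,2]>zz)&(q[:,2]<zz+10)]; print(zz,len(t),t.min(0) if len(t) else '',t.max(0) if len(t) else '')
print(cv2.fitLine(q[:,:2].astype(np.float32),cv2.DIST_L2,0,.01,.01).ravel())
E
```

```text
[[-0.962  0.273 -0.   ]
 [ 0.273  0.962 -0.002]
 [-0.    -0.002 -1.   ]]
turn [-0.0011 -0.     -0.068 ] min rows 1.0 | shift present [-1.7911 -2.0846 -0.3529] | after turn [-1.5588 -2.263  -0.3566] min rows 10.0
[ 10 183 164] [ 10 184 165]
40 [402.1297656  280.18698612  64.80597706] ((402.9443054199219, 279.9479064941406), (9.520636558532715, 39.86671829223633), 84.73031616210938)
38 [537.01415712 278.85234654  64.22723912] ((538.3823852539062, 280.1124572753906), (38.33514404296875, 11.89191722869873), 1.327906847000122)
120 10 [393.57681501 130.48564642 120.8855942 ] [460.80120458 145.34061185 128.95324113]
130 10 [395.63230917 132.23184535 130.18630787] [455.17799698 155.39058647 138.91438471]
140 29 [395.14652899 131.29677804 140.62540353] [454.48744998 154.80117369 149.97901088]
150 51 [400.77554849 131.87615291 150.11702458] [453.33882016 153.26082122 159.97984183]
[ 9.8526609e-01 -1.7102857e-01  4.2439053e+02  1.4270117e+02]
```

Emit:
{"api": "apply_moves", "payload": {
  "steps": [
    [0,0,-0.18,0,0,-0.068,1],
    [0,0,-0.18,0,0,0,1],
    [-0.16,-0.226,0,0,0,0,1],
    [-0.16,-0.226,0,0,0,0,1],
    [-0.16,-0.226,0,0,0,0,1],
    [-0.16,-0.226,0,0,0,0,1],
    [-0.16,-0.226,0,0,0,0,1],
    [-0.16,-0.226,0,0,0,0,1],
    [-0.16,-0.226,0,0,0,0,1],
    [-0.16,-0.226,0,0,0,0,1],
    [-0.14,-0.226,0,0,0,0,1],
    [-0.14,-0.226,0,0,0,0,1]
  ]
}}

```text
clock: 1.6
eef_pos: [415.7, 149.2, 301.4]
tcp_rot: [3.141, -0.0, 2.972]
contact_force: [1.1, 0.1, 0.2]
gripper_width: 1.007
grip_force: 0.0
```

Run:
```python
from h import *
p,Rt,s=pose(); print(p,s['tcp_rot'],s['joints'].round(2),s['clock'])
im,P=look('w1'); hsv=cv2.cvtColor(im,cv2.COLOR_RGB2HSV);H,S,V=hsv[...,0],hsv[...,1],hsv[...,2]
red=((H<5)|(H>174))&(S>170)&(V>50)
q=P[red&(P[...,2]>100)&(P[...,2]<175)]; print(len(q),q.min(0),q.max(0))
for zz in range(100,165,10):
    t=q[(q[:,2]>zz)&(q[:,2]<=zz+10)]; print(zz,len(t),t.min(0).round() if len(t) else '',t.max(0).round() if len(t) else '')
t=q[q[:,2]>140]; print(cv2.fitLine(t[:,:2].astype(np.float32),cv2.DIST_L2,0,.01,.01).ravel(),cv2.minAreaRect(t[:,:2].astype(np.float32)))
```

```text
[415.66453403 149.21595961 301.4280436 ] [ 3.14146099e+00 -1.73236588e-04  2.97161127e+00] [-0.7   0.01  0.27  1.97 -0.    1.17  0.96] 1.6
796 [391.9838544  132.93654338 104.57603535] [452.07745852 154.35818836 164.26784686]
100 12 [392. 142. 105.] [394. 154. 107.]
110 12 [392. 142. 113.] [394. 154. 115.]
120 18 [392. 142. 120.] [394. 154. 130.]
130 18 [392. 143. 130.] [394. 154. 138.]
140 165 [392. 137. 140.] [452. 154. 150.]
150 264 [403. 133. 150.] [451. 152. 160.]
160 307 [414. 134. 160.] [442. 150. 164.]
[ 9.8632938e-01 -1.6478576e-01  4.1930115e+02  1.4375108e+02] ((422.2019348144531, 143.09228515625), (12.46468448638916, 58.59316635131836), 80.34937286376953)
```

Run:
```python
from h import *
plan([397,147.3,122],yawR(-0.167))
```

```text
turn [-0.002   0.0012 -0.0088] min rows 1.0 | shift present [0.1109 0.0117 0.8979] | after turn [0.1091 0.0104 0.8981] min rows 4.0
```

View pics/w1.png

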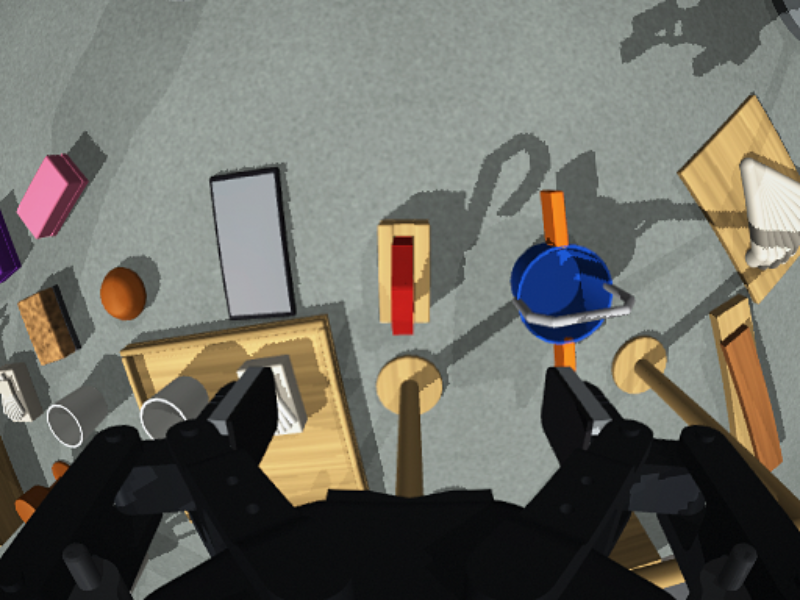

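The wrist view shows the hook in its stand at (402,285), the pail at (562,295) and the phone at (252,243). The hook is centred between the fingers, so I go down on its shank.

Emit:
{"api": "apply_moves", "payload": {
  "steps": [
    [0.11,0.01,0.05,0,0,-0.009,1],
    [0,0,0.25,0,0,0,1],
    [0,0,0.25,0,0,0,1],
    [0,0,0.25,0,0,0,1],
    [0,0,0.1,0,0,0,1],
    [0,0,0,0,0,0,1],
    [0,0,0,0,0,0,1]
  ]
}}

```text
clock: 2.52
eef_pos: [394.7, 157.2, 122.4]
tcp_rot: [3.141, 0.001, 2.986]
contact_force: [0.1, 0.5, 0.6]
gripper_width: 0.997
grip_force: 0.0
```

Run:
```python
from h import *
plan([397,147.3,122],yawR(-0.167)); p,Rt,s=pose(); print(s['joints'].round(2))
```

```text
turn [0.0007 0.0007 0.0072] min rows 1.0 | shift present [-0.0188 -0.0471  0.0019] | after turn [-0.0194 -0.0469  0.0019] min rows 1.0
[-0.69  0.21  0.25  2.22 -0.08  0.72  1.02]
```

Emit:
{"api": "apply_moves", "payload": {
  "steps": [
    [-0.019,-0.047,0,0,0,0.007,1],
    [0,0,0,0,0,0,1]
  ]
}}

```text
clock: 2.78
eef_pos: [397.1, 146.2, 122.4]
tcp_rot: [3.141, 0.001, 2.973]
contact_force: [-0.7, -0.3, 0.6]
gripper_width: 1.0
grip_force: 0.0
```

Run:
```python
from h import *
plan([397,147.3,122],yawR(-0.167)); p,Rt,s=pose(); print(s['joints'].round(2))
```

```text
turn [ 0.0007  0.0009 -0.0011] min rows 1.0 | shift present [0.0013 0.0056 0.0019] | after turn [0.0013 0.0056 0.0019] min rows 1.0
[-0.68  0.2   0.26  2.23 -0.08  0.72  1.03]
```

Good. Grip, then lift.

Emit:
{"api": "apply_moves", "payload": {
  "steps": [
    [0,0.005,0,0,0,0,0.4],
    [0,0,0,0,0,0,0],
    [0,0,0,0,0,0,0],
    [0,0,0,0,0,0,0],
    [0,0,0,0,0,0,0],
    [0,0,0,0,0,0,0],
    [0,0,0,0,0,0,0]
  ],
  "force": 60
}}

```text
clock: 3.65
eef_pos: [396.6, 148.0, 121.7]
tcp_rot: [3.141, -0.0, 2.975]
contact_force: [-1.5, 1.0, 3.9]
gripper_width: 0.144
grip_force: 58.7
```

Emit:
{"api": "apply_moves", "payload": {
  "steps": [
    [0,0,-0.05,0,0,0,0],
    [0,0,-0.1,0,0,0,0],
    [0,0,-0.15,0,0,0,0],
    [-0.05,0,-0.2,0,0,0,0],
    [-0.05,0,-0.2,0,0,0,0],
    [0,0,-0.2,0,0,0,0],
    [0,0,-0.1,0,0,0,0],
    [0,0,0,0,0,0,0],
    [0,0,0,0,0,0,0]
  ]
}}

```text
clock: 4.78
eef_pos: [415.5, 144.1, 320.5]
tcp_rot: [-3.14, -0.002, 2.975]
contact_force: [0.5, -0.2, -2.4]
gripper_width: 0.148
grip_force: 58.6
```

Run:
```python
from h import *
p,Rt,s=pose(); print(p,s['joints'].round(2))
yaw=-0.101; mid=np.array([575.5,254,0]); 
for n in ['top','scene']:
    k=snapshot(n); P=pts(k); im=k['img']; hsv=cv2.cvtColor(im,cv2.COLOR_RGB2HSV);H,S,V=hsv[...,0],hsv[...,1],hsv[...,2]
    red=((H<5)|(H>174))&(S>170)&(V>50)&(abs(P[...,0]-440)<100)&(abs(P[...,1]-147)<80)
    q=P[red]; print(n,len(q),np.percentile(q,[2,98],axis=0).round())
    m=(P[...,2]>270)&(P[...,2]<315)&(H>10)&(H<28)&(S>60)&(P[...,1]>100)&(P[...,1]<400)&(P[...,0]>520)&(P[...,0]<640)
    q=P[m]; print(np.polyfit(q[:,1],q[:,0],1), q[:,1].min(),q[:,1].max(),np.percentile(q[:,2],[50,90,98]))
    for a in (150,200,250,300,350):
        t=q[abs(q[:,1]-a)<8]; print(a,np.percentile(t[:,0],[2,50,98]).round(1), t[np.argmax(t[:,2])].round(1))
    if n=='scene': save(cv2.resize(im[180:320,260:420],(800,600)),'s2.png')
```

```text
[415.52962856 144.14197825 320.45173352] [-0.7  -0.01  0.27  1.94  0.    1.21  0.97]
top 95 [[444. 129. 212.]
 [478. 144. 362.]]
[9.94859381e-02 5.46704441e+02] 115.50255700516632 394.05437806858885 [295.63383124 298.91356919 300.62380506]
150 [555.2 560.6 568.5] [560.1 145.1 302.4]
200 [560.2 566.1 574.6] [567.9 198.9 299.2]
250 [565.1 571.  579.6] [571.4 245.9 300.9]
300 [571.5 576.6 583.3] [581.5 307.8 300.7]
350 [575.5 580.7 590.1] [582.8 355.6 299.7]
scene 287 [[423. 131. 213.]
 [483. 147. 360.]]
[1.01567092e-01 5.53289025e+02] 115.31783642157326 392.33615864698834 [295.57092717 298.29234687 299.50868044]
150 [559.9 569.1 573.9] [565.5 155.3 299.3]
200 [565.3 574.4 578.9] [574.3 207.4 299.1]
250 [570.2 578.8 584.4] [577.5 246.3 299.2]
300 [575.3 584.1 589.2] [584.6 297.1 299.4]
350 [580.5 589.5 593.8] [591.8 345.9 300.5]
```

View pics/s2.png

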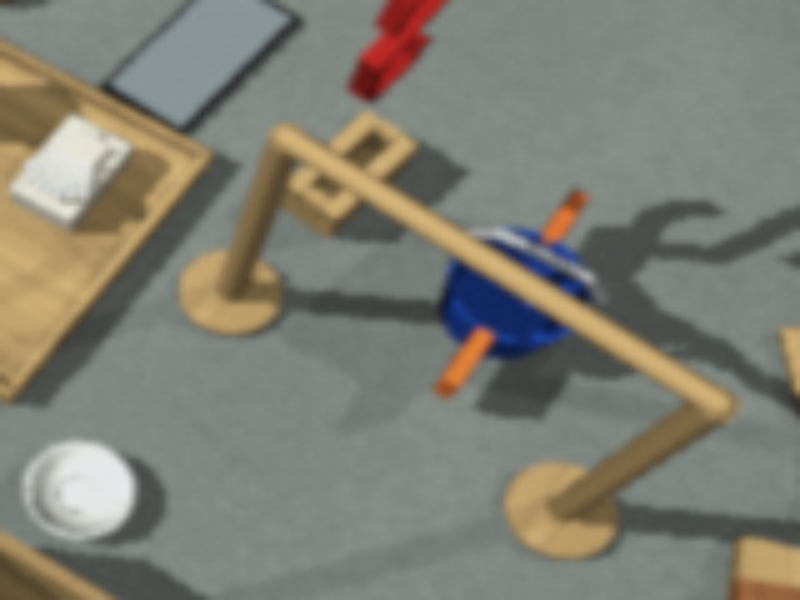

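Run:
```python
from h import *
plan([540.4,265.6,320],yawR(-0.1005))
```

```text
turn [-0.001  -0.0015 -0.0423] min rows 1.0 | shift present [-0.5148  0.7023 -0.0013] | after turn [-0.5603  0.6666  0.0011] min rows 4.0
```

Emit:
{"api": "apply_moves", "payload": {
  "steps": [
    [0,0,0,0,0,-0.042,0],
    [-0.112,0.133,0,0,0,0,0],
    [-0.112,0.133,0,0,0,0,0],
    [-0.112,0.133,0,0,0,0,0],
    [-0.112,0.133,0,0,0,0,0],
    [-0.112,0.134,0,0,0,0,0],
    [0,0,0,0,0,0,0],
    [0,0,0,0,0,0,0]
  ]
}}

```text
clock: 5.88
eef_pos: [539.2, 266.2, 318.9]
tcp_rot: [-3.141, -0.005, 3.042]
contact_force: [-0.8, 3.1, -11.6]
gripper_width: 0.149
grip_force: 58.1
```

Run:
```python
from h import *
plan([540.4,265.6,320],yawR(-0.1005))
k=snapshot('scene'); P=pts(k); im=k['img']; hsv=cv2.cvtColor(im,cv2.COLOR_RGB2HSV);H,S,V=hsv[...,0],hsv[...,1],hsv[...,2]
red=((H<5)|(H>174))&(S>170)&(V>50)&(P[...,1]>100)&(P[...,0]>400)&(P[...,2]>100)
q=P[red]; print(len(q),np.percentile(q,[1,99],axis=0).round())
for a in range(200,370,10):
    t=q[abs(q[:,2]-a)<5]
    if len(t): print(a,t.min(0).round(),t.max(0).round())
v,u=np.where(red); print(u.min(),u.max(),v.min(),v.max())
u0,v0=int(u.mean()),int(v.mean()); save(cv2.resize(im[v0-60:v0+60,u0-80:u0+80],(800,600),interpolation=cv2.INTER_CUBIC),'s3.png')
```

```text
turn [-0.0006 -0.003   0.0004] min rows 1.0 | shift present [-0.0063 -0.0024 -0.0055] | after turn [-0.0064 -0.0024 -0.0055] min rows 1.0
179 [[545. 254. 236.]
 [604. 270. 357.]]
230 [596. 256. 228.] [599. 262. 235.]
240 [598. 255. 237.] [599. 260. 241.]
250 [599. 256. 248.] [600. 262. 253.]
260 [597. 254. 255.] [601. 264. 265.]
270 [588. 254. 267.] [599. 265. 274.]
310 [603. 254. 311.] [605. 264. 315.]
320 [601. 255. 315.] [605. 265. 324.]
330 [599. 254. 326.] [602. 264. 333.]
340 [542. 255. 336.] [601. 270. 344.]
350 [551. 254. 345.] [595. 270. 355.]
360 [564. 257. 355.] [588. 268. 358.]
350 374 226 257
```

View pics/s3.png

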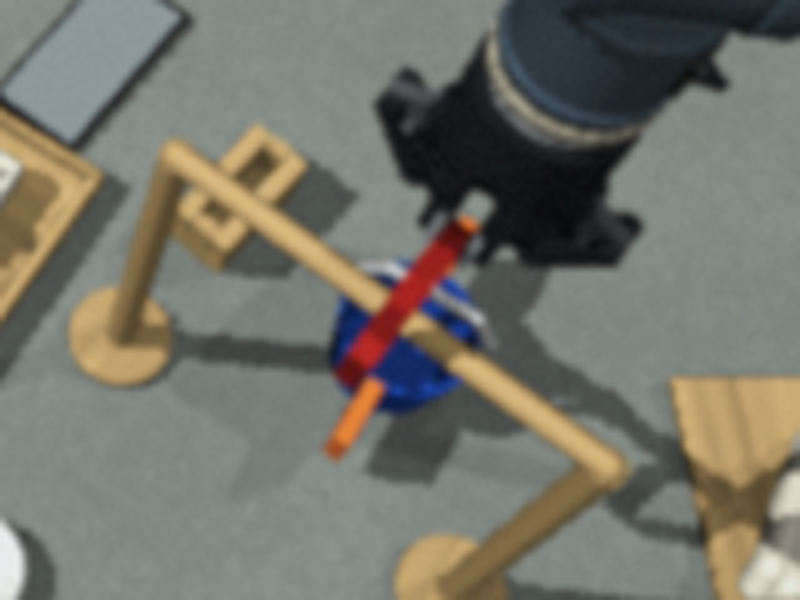

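Emit:
{"api": "apply_moves", "payload": {
  "steps": [
    [-0.006,0,0,0,0,0,0],
    [0,0,0.08,0,0,0,0],
    [0,0,0.08,0,0,0,0],
    [0,0,0.05,0,0,0,0],
    [0,0,0.02,0,0,0,0],
    [0,0,0,0,0,0,0],
    [0,0,0,0,0,0,0]
  ]
}}

```text
clock: 6.8
eef_pos: [542.7, 265.8, 276.1]
tcp_rot: [3.141, 0.001, 3.041]
contact_force: [0.5, -0.4, -2.0]
gripper_width: 0.144
grip_force: 60.6
```

Emit:
{"api": "apply_moves", "payload": {
  "steps": [
    [0.008,0,0.015,0,0,0,0],
    [0,0,0.015,0,0,0,0],
    [0,0,0.01,0,0,0,0],
    [0,0,0,0,0,0,0],
    [0,0,0,0,0,0,0]
  ]
}}

```text
clock: 7.42
eef_pos: [540.9, 266.0, 268.7]
tcp_rot: [3.141, 0.001, 3.041]
contact_force: [-2.3, -0.4, 5.6]
gripper_width: 0.146
grip_force: 61.7
```

Emit:
{"api": "apply_moves", "payload": {
  "steps": [
    [0,0,0.003,0,0,0,0.18],
    [0,0,0,0,0,0,0.25],
    [0,0,0,0,0,0,0.35],
    [0,0,0,0,0,0,0.5],
    [0,0,0,0,0,0,0.5],
    [0.1,0,0,0,0,0,0.5],
    [0.2,0,0,0,0,0,0.7],
    [0.2,0,-0.1,0,0,0,1],
    [0,0,-0.1,0,0,0,1],
    [0,0,0,0,0,0,1]
  ]
}}

```text
clock: 8.68
eef_pos: [441.9, 276.5, 308.6]
tcp_rot: [3.139, 0.003, 3.041]
contact_force: [1.0, -0.1, 0.9]
gripper_width: 0.999
grip_force: 0.0
```

Run:
```python
from h import *
p,Rt,s=pose(); print(p)
for n in ['scene','top']:
    k=snapshot(n); P=pts(k); im=k['img']; hsv=cv2.cvtColor(im,cv2.COLOR_RGB2HSV);H,S,V=hsv[...,0],hsv[...,1],hsv[...,2]
    red=((H<5)|(H>174))&(S>170)&(V>50)&(P[...,1]>100)&(P[...,0]>400)&(P[...,2]>100)
    q=P[red]; print(n,len(q),np.percentile(q,[1,99],axis=0).round())
    for a in range(150,330,15):
        t=q[abs(q[:,2]-a)<7]
        if len(t)>2: print(a,t.min(0).round(),t.max(0).round())
im,P=look('w2'); hsv=cv2.cvtColor(im,cv2.COLOR_RGB2HSV);H,S,V=hsv[...,0],hsv[...,1],hsv[...,2]
red=((H<5)|(H>174))&(S>170)&(V>50)&(P[...,1]>100)&(P[...,0]>400)&(P[...,2]>100);q=P[red];print('wrist',len(q),np.percentile(q,[1,99],axis=0).round())
for a in range(150,330,15):
        t=q[abs(q[:,2]-a)<7]
        if len(t)>2: print(a,t.min(0).round(),t.max(0).round())
```

```text
[441.87437692 276.46532424 308.62032517]
scene 175 [[547. 254. 188.]
 [609. 269. 307.]]
195 [606. 255. 189.] [608. 263. 202.]
210 [606. 257. 209.] [608. 265. 216.]
225 [592. 255. 218.] [608. 266. 227.]
270 [604. 254. 264.] [609. 266. 277.]
285 [544. 255. 278.] [605. 270. 292.]
300 [550. 254. 293.] [601. 269. 307.]
top 135 [[547. 256. 157.]
 [594. 271. 309.]]
165 [557. 258. 159.] [584. 270. 167.]
180 [547. 262. 185.] [550. 272. 186.]
240 [554. 258. 234.] [578. 270. 246.]
300 [549. 255. 295.] [594. 271. 307.]
315 [569. 257. 309.] [578. 266. 309.]
wrist 399 [[536. 255. 160.]
 [594. 273. 251.]]
165 [545. 255. 160.] [593. 272. 172.]
180 [542. 255. 173.] [594. 273. 187.]
195 [544. 261. 188.] [549. 273. 189.]
255 [536. 260. 249.] [538. 273. 252.]
```

View pics/w2.png

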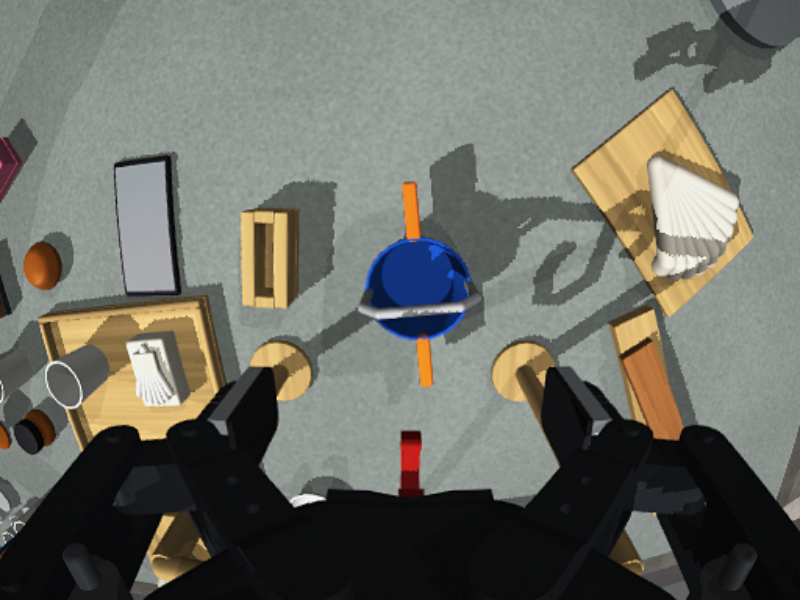

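Wrist view: hook hanging at (411,460), pail with near ear (411,210) and bail (420,308), empty stand (268,258). Now I measure the ear and bail from it.

Run:
```python
from h import *
d=np.load('w2.npz'); im,P=d['img'],d['P']; hsv=cv2.cvtColor(im,cv2.COLOR_RGB2HSV);H,S,V=hsv[...,0],hsv[...,1],hsv[...,2]
o=(H>3)&(H<16)&(S>160)&(P[...,1]>200)&(P[...,1]<350)
for m in [o&(P[...,0]<450),o&(P[...,0]>470)&(P[...,0]<580)]:
    q=P[m&(P[...,2]>55)&(P[...,2]<75)]; print(len(q),q.mean(0).round(1),np.percentile(q,[2,98],axis=0).round(1),cv2.minAreaRect(q[:,:2].astype(np.float32)))
    print(cv2.fitLine(q[:,:2].astype(np.float32),cv2.DIST_L2,0,.01,.01).ravel())
b=(P[...,2]>110)&(P[...,2]<140)&(abs(P[...,1]-280)<70)&(abs(P[...,0]-470)<40); q=P[b]
print(len(q),q.mean(0),np.percentile(q,[2,98],axis=0).round(1),cv2.minAreaRect(q[:,:2].astype(np.float32)))
q=q[q[:,2]>122];print('bail line',cv2.fitLine(q[:,:2].astype(np.float32),cv2.DIST_L2,0,.01,.01).ravel())
r=(H>105)&(H<128)&(S>120)&(P[...,2]>55)&(P[...,2]<75)&(P[...,1]>200)&(P[...,1]<350);q=P[r];print('rim',cv2.minEnclosingCircle(q[:,:2].astype(np.float32)))
```

```text
313 [403.1 280.9  65.6] [[380.2 275.3  63.7]
 [425.3 286.3  67.3]] ((404.00048828125, 280.8539733886719), (11.453156471252441, 49.15199279785156), 89.32219696044922)
[ 9.9988526e-01 -1.5150042e-02  4.0312289e+02  2.8089230e+02]
74 [534.6 280.1  65.2] [[513.5 273.8  60.7]
 [559.8 285.1  66.9]] ((537.2570190429688, 279.4580078125), (11.50019359588623, 48.293548583984375), 89.6777572631836)
[9.9999779e-01 2.0975638e-03 5.3464154e+02 2.8008801e+02]
530 [470.17566378 280.20726369 126.38761004] [[467.  237.4 111.2]
 [474.5 322.9 130.7]] ((470.9524841308594, 280.0478210449219), (91.5862808227539, 8.197513580322266), 89.3438949584961)
bail line [8.6680325e-03 9.9996245e-01 4.7028677e+02 2.8018927e+02]
rim ((470.4534606933594, 280.747802734375), 46.16072463989258)
```

Run:
```python
from h import *
p,Rt,s=pose(); print(s['joints'].round(2)); print(np.array(snapshot('wrist')['T_tool_cam'])[:3,3])
T=yawR(-0.01,0.4); plan(np.array([395.5,281,47])-80*T[:,2],T)
```

```text
[-0.84  0.15  0.23  1.8  -0.04  1.19  0.87]
[ 6.78761020e+01 -4.96225322e-04 -1.45112176e+02]
turn [-0.0125 -0.2553 -0.0574] min rows 3.0 | shift present [ 0.3843 -0.0082  0.9265] | after turn [0.7149 0.0258 0.703 ] min rows 4.0
```

Emit:
{"api": "apply_moves", "payload": {
  "steps": [
    [0.2,0,0.15,0,0,0,1],
    [0.18,-0.008,0.2,0,0,0,1],
    [0,0,0.2,0,0,0,1],
    [0,0,0.2,0,0,0,1],
    [0,0,0.176,0,0,0,1],
    [0,0,0,-0.004,-0.085,-0.019,1],
    [0,0,0,-0.004,-0.085,-0.019,1],
    [0,0,0,-0.004,-0.085,-0.019,1],
    [0,0,0,0,0,0,1],
    [0,0,0,0,0,0,1]
  ]
}}

```text
clock: 10.12
eef_pos: [366.6, 281.1, 121.7]
tcp_rot: [-3.139, 0.382, 3.125]
contact_force: [0.7, 0.3, 0.4]
gripper_width: 0.999
grip_force: 0.0
```

Run:
```python
from h import *
p,Rt,s=pose(); print(p,s['joints'].round(2))
T=yawR(-0.01,0.4); plan(np.array([395.5,281,47])-80*T[:,2],T);plan(np.array([395.5,281,47]),T)
im,P=look('w3');hsv=cv2.cvtColor(im,cv2.COLOR_RGB2HSV);H,S,V=hsv[...,0],hsv[...,1],hsv[...,2]
o=(H>3)&(H<16)&(S>160)&(P[...,1]>200)&(P[...,1]<350)
for m in [o&(P[...,0]<450)]:
    q=P[m&(P[...,2]>58)&(P[...,2]<75)]; print(len(q),q.mean(0).round(1),np.percentile(q,[2,98],axis=0).round(1),cv2.minAreaRect(q[:,:2].astype(np.float32)))
```

```text
[366.6361513  281.12198222 121.66957233] [-1.25  0.18  0.33  2.34  0.58  0.47  0.12]
turn [-0.0031 -0.0117 -0.0041] min rows 1.0 | shift present [0.0125 0.0008 0.0003] | after turn [0.0125 0.0008 0.0001] min rows 1.0
turn [-0.0031 -0.0117 -0.0041] min rows 1.0 | shift present [0.0051 0.0027 0.4002] | after turn [0.0125 0.0008 0.4001] min rows 2.0
299 [392.1 281.9  64.1] [[378.4 275.1  58.4]
 [423.7 286.9  66.4]] ((401.9649658203125, 280.9621887207031), (11.80155086517334, 47.91583251953125), 89.44591522216797)
```

Emit:
{"api": "apply_moves", "payload": {
  "steps": [
    [0.006,0.001,0.1,0,-0.012,0,1],
    [0.006,0,0.1,0,0,0,1],
    [0,0,0.1,0,0,0,1],
    [0,0,0.1,0,0,0,1],
    [0,0,0,0,0,0,0.5],
    [0,0,0,0,0,0,0],
    [0,0,0,0,0,0,0],
    [0,0,0,0,0,0,0],
    [0,0,0,0,0,0,0],
    [0,0,0,0,0,0,0],
    [0,0,0,0,0,0,0]
  ],
  "force": 110
}}

```text
clock: 11.55
eef_pos: [394.6, 281.0, 47.6]
tcp_rot: [-3.141, 0.402, 3.126]
contact_force: [-4.0, 0.2, 7.4]
gripper_width: 0.105
grip_force: 107.9
```

Emit:
{"api": "apply_moves", "payload": {
  "steps": [
    [-0.02,0,-0.046,0,0,0,0],
    [-0.02,0,-0.046,0,0,0,0],
    [-0.02,0,-0.046,0,0,0,0],
    [0,0,0,0,0,0,0],
    [0,0,0,0,0,0,0]
  ]
}}

```text
clock: 12.18
eef_pos: [394.9, 280.4, 77.0]
tcp_rot: [-3.139, 0.401, 3.125]
contact_force: [0.6, 0.6, -1.5]
gripper_width: 0.107
grip_force: 107.9
```

```bash
cat > bail.py <<'E'
from h import *
p,Rt,s=pose(); print(p,s['tcp_rot'])
for n in ['top','wrist']:
    if n=='top': k=snapshot(n); P=pts(k)
    else: im,P=look('wb'); k={'img':im}
    hsv=cv2.cvtColor(k['img'],cv2.COLOR_RGB2HSV);H,S,V=hsv[...,0],hsv[...,1],hsv[...,2]
    c=p+np.array([75,0,78]); b=(S<70)&(abs(P-c).max(-1)<50)&(P[...,2]>c[2]-12); q=P[b]
    print(n,'expected bail',c.round(),len(q), np.median(q,0).round(1),np.percentile(q,[2,98],axis=0).round(1), cv2.fitLine(q[:,:2].astype(np.float32),cv2.DIST_HUBER,0,.01,.01).ravel()[:2])
    o=(H>3)&(H<16)&(S>160)&(P[...,1]>200)&(P[...,1]<350)&(P[...,0]<p[0]+190)&(P[...,0]>p[0]-30)
    q=P[o]; 
    for l,a,bb in (('near',p[0]-25,p[0]+30),('far',p[0]+110,p[0]+190)):
        t=q[(q[:,0]>a)&(q[:,0]<bb)]; 
        if len(t)>3: print(l,len(t),np.percentile(t,[5,50,95],axis=0).round(1).tolist())
    r=(H>105)&(H<128)&(S>120)&(P[...,1]>200)&(P[...,1]<350)
    q=P[r&(P[...,2]>p[2]+10)]
    if len(q)>5: A=np.c_[q[:,:2]-p[:2],np.ones(len(q))]; co=np.linalg.lstsq(A,q[:,2],rcond=None)[0]; print('rim plane',co.round(3))
E
python3 bail.py
```

```text
[394.92549934 280.38561105  77.00951786] [-3.13945591  0.40147273  3.12548899]
top expected bail [470. 280. 155.] 61 [471.8 280.6 155.7] [[468.5 240.6 144.5]
 [475.1 315.8 160.4]] [0.01089976 0.9999406 ]
near 44 [[396.7, 273.9, 77.7], [411.6, 277.5, 93.5], [422.4, 285.4, 97.0]]
far 65 [[521.1, 272.5, 79.2], [540.5, 276.9, 91.5], [558.3, 284.2, 96.8]]
rim plane [-1.000e-02 -1.000e-02  9.337e+01]
  return _methods._mean(a, axis=axis, dtype=dtype,
  ret = um.true_divide(
Traceback (most recent call last):
  File "bail.py", line 8, in <module>
    print(n,'expected bail',c.round(),len(q), np.median(q,0).round(1),np.percentile(q,[2,98],axis=0).round(1), cv2.fitLine(q[:,:2].astype(np.float32),cv2.DIST_HUBER,0,.01,.01).ravel()[:2])
                                                                      ~~~~~~~~~~~~~^^^^^^^^^^^^^^^^^
IndexError: index -1 is out of bounds for axis 0 with size 0
```

Run:
```python
from h import *
T=yawR(-0.1,0.4); plan([421.8,278.5,124],T)
```

```text
turn [0.0191 0.0009 0.0495] min rows 1.0 | shift present [-0.2166 -0.0075 -0.1649] | after turn [-0.2165  0.0044 -0.1652] min rows 1.0
```

Emit:
{"api": "apply_moves", "payload": {
  "steps": [
    [-0.02,0,-0.046,0.005,0,0.012,0],
    [-0.05,0,-0.06,0.005,0,0.012,0],
    [-0.075,0,-0.03,0.005,0,0.012,0],
    [-0.071,0.002,-0.03,0.004,0,0.012,0],
    [0,0,0,0,0,0,0],
    [0,0,0,0,0,0,0],
    [0,0,0,0,0,0,0]
  ]
}}

```text
clock: 13.15
eef_pos: [421.1, 279.0, 123.8]
tcp_rot: [-3.14, 0.401, 3.045]
contact_force: [-0.1, -0.2, -2.5]
gripper_width: 0.106
grip_force: 107.8
```

```bash
sed -i "s/    print(n,'expected/    if len(q)>5: print(n,'expected/" bail.py; python3 bail.py
python3 - <<'E'
from h import *
plan([421.8,278.5,124],yawR(-0.1,0.4))
k=snapshot('top'); P=pts(k); im=k['img']; hsv=cv2.cvtColor(im,cv2.COLOR_RGB2HSV);H,S,V=hsv[...,0],hsv[...,1],hsv[...,2]
red=((H<5)|(H>174))&(S>170)&(V>50)&(P[...,1]>100)&(P[...,0]>400)&(P[...,2]>100); q=P[red]
for a in range(150,330,15):
        t=q[abs(q[:,2]-a)<7]
        if len(t)>2: print(a,t.min(0).round(),t.max(0).round())
save(cv2.resize(im[140:240,90:223],(800,600),interpolation=cv2.INTER_CUBIC),'t4.png')
E
```

```text
[421.06713447 279.04577838 123.80047262] [-3.14014061  0.40088326  3.04493852]
top expected bail [496. 279. 202.] 69 [497.2 266.9 202.6] [[492.  234.8 191.3]
 [528.6 307.5 231. ]] [0.09594081 0.995387  ]
near 48 [[423.2, 271.2, 121.5], [436.2, 276.3, 138.8], [448.2, 283.7, 142.9]]
far 53 [[544.7, 255.9, 122.0], [559.0, 260.4, 137.9], [581.2, 269.6, 161.4]]
rim plane [-1.30000e-02 -9.00000e-03  1.39762e+02]
near 1464 [[404.7, 275.6, 110.8], [405.8, 280.4, 133.4], [420.8, 285.3, 142.5]]
rim plane [-6.69000e-01  1.50000e-02  1.56016e+02]
turn [0.0001 0.0008 0.0019] min rows 1.0 | shift present [-0.0028 -0.0033  0.0012] | after turn [-0.0028 -0.0033  0.0012] min rows 1.0
165 [557. 256. 158.] [585. 270. 169.]
180 [547. 259. 183.] [550. 269. 187.]
195 [545. 261. 189.] [549. 271. 191.]
225 [573. 259. 229.] [580. 269. 232.]
240 [554. 258. 233.] [578. 270. 247.]
285 [541. 265. 286.] [551. 271. 292.]
300 [545. 256. 293.] [594. 273. 307.]
315 [572. 261. 308.] [584. 266. 310.]
```

View pics/wb.png

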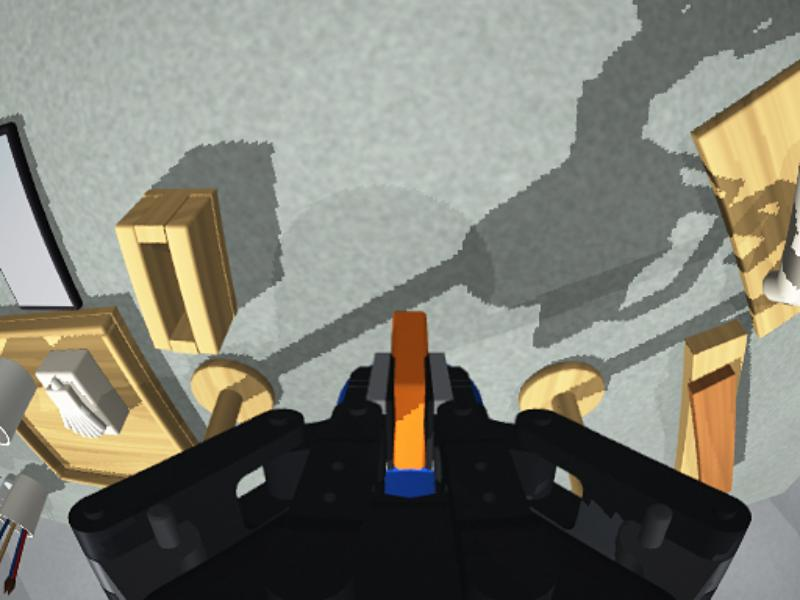

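Emit:
{"api": "apply_moves", "payload": {
  "steps": [
    [-0.074,0,0.031,0,0,0,0],
    [-0.074,0,0.031,0,0,0,0],
    [-0.074,0,0.031,0,0,0,0],
    [-0.074,0,0.031,0,0,0,0],
    [-0.074,0,0.031,0,0,0,0],
    [0,0,0,0,0,0,0],
    [0,0,0,0,0,0,0]
  ]
}}

```text
clock: 14.18
eef_pos: [500.8, 271.5, 124.5]
tcp_rot: [-3.141, 0.401, 3.045]
contact_force: [-0.2, -0.1, -2.1]
gripper_width: 0.105
grip_force: 107.8
```

```bash
python3 bail.py
python3 - <<'E'
from h import *
plan([501.4,270.5,124],yawR(-0.1,0.4))
k=snapshot('scene'); P=pts(k); im=k['img']; hsv=cv2.cvtColor(im,cv2.COLOR_RGB2HSV);H,S,V=hsv[...,0],hsv[...,1],hsv[...,2]
red=((H<5)|(H>174))&(S>170)&(V>50)&(P[...,1]>100)&(P[...,0]>400)&(P[...,2]>100); q=P[red]
for a in range(150,330,15):
        t=q[abs(q[:,2]-a)<7]
        if len(t)>2: print(a,t.min(0).round(),t.max(0).round())
v,u=np.where(red);u0,v0=int(u.mean()),int(v.mean()); save(cv2.resize(im[v0-60:v0+60,u0-80:u0+80],(800,600),interpolation=cv2.INTER_CUBIC),'s4.png')
E
```

```text
[500.76438234 271.48928111 124.47113744] [-3.14080853  0.40087267  3.0445166 ]
top expected bail [576. 271. 202.] 39 [575.6 249.2 203.1] [[571.3 225.2 192.1]
 [580.4 285.2 226.2]] [0.09400731 0.9955715 ]
near 44 [[505.2, 264.1, 120.9], [517.8, 268.9, 139.5], [527.7, 275.1, 144.5]]
far 68 [[625.1, 251.6, 123.4], [642.8, 255.6, 138.3], [662.2, 263.3, 142.3]]
rim plane [-1.00000e-02  7.00000e-03  1.40527e+02]
near 1470 [[484.2, 268.1, 111.6], [485.3, 273.0, 134.3], [499.6, 277.8, 143.0]]
rim plane [-6.31000e-01 -7.10000e-02  1.55979e+02]
turn [0.0006 0.0007 0.0021] min rows 1.0 | shift present [-0.0027 -0.006   0.0045] | after turn [-0.0027 -0.006   0.0045] min rows 1.0
180 [606. 257. 182.] [607. 263. 187.]
195 [606. 256. 195.] [608. 263. 202.]
210 [603. 255. 204.] [607. 265. 217.]
225 [592. 254. 218.] [608. 267. 228.]
270 [602. 255. 264.] [609. 265. 277.]
285 [543. 255. 278.] [605. 272. 292.]
300 [552. 256. 293.] [602. 270. 307.]
315 [570. 257. 308.] [587. 266. 308.]
```

View pics/s4.png

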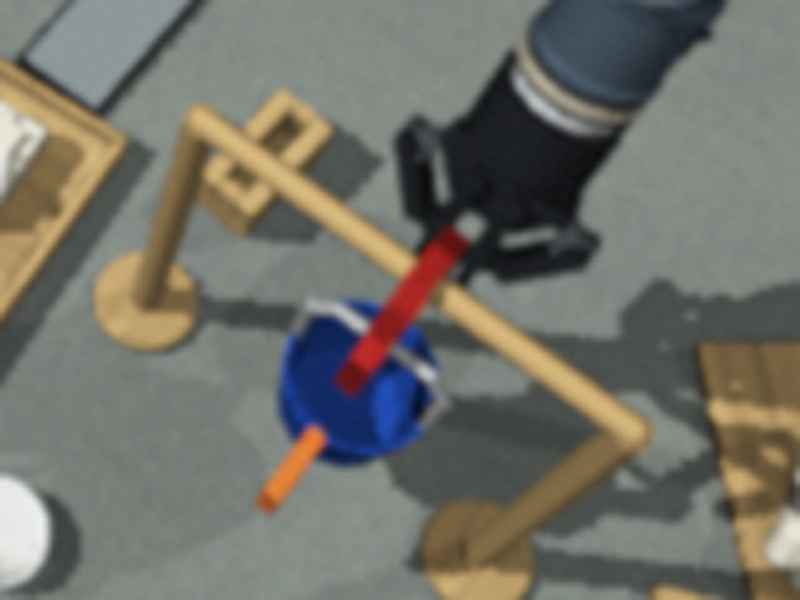

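The scene crop shows the bail threaded behind the red hook, with the hook undisturbed. Lowering.

Emit:
{"api": "apply_moves", "payload": {
  "steps": [
    [0.022,-0.002,0.05,0,0,0,0],
    [0.022,-0.002,0.05,0,0,0,0],
    [0.022,-0.002,0.05,0,0,0,0],
    [0.004,0,0.009,0,0,0,0],
    [0,0,0,0,0,0,0],
    [0,0,0,0,0,0,0]
  ]
}}

```text
clock: 15.08
eef_pos: [501.3, 270.7, 90.4]
tcp_rot: [3.141, 0.402, 3.044]
contact_force: [-0.5, 0.0, -2.8]
gripper_width: 0.102
grip_force: 107.8
```

Emit:
{"api": "apply_moves", "payload": {
  "steps": [
    [0.004,0,0.009,0,0,0,0],
    [0.002,0,0.005,0,0,0,0],
    [0,0,0,0,0,0,0],
    [0,0,0,0,0,0,0]
  ]
}}

```text
clock: 15.58
eef_pos: [501.4, 270.6, 87.5]
tcp_rot: [3.141, 0.402, 3.044]
contact_force: [-0.2, 0.4, -0.4]
gripper_width: 0.103
grip_force: 108.0
```

Emit:
{"api": "apply_moves", "payload": {
  "steps": [
    [0.002,0,0.005,0,0,0,0],
    [0,0,0,0,0,0,0],
    [0,0,0,0,0,0,0]
  ]
}}

```text
clock: 15.95
eef_pos: [501.6, 270.8, 86.5]
tcp_rot: [3.141, 0.403, 3.044]
contact_force: [0.1, -0.7, 2.8]
gripper_width: 0.106
grip_force: 108.5
```

Emit:
{"api": "apply_moves", "payload": {
  "steps": [
    [0,0,0,0,0,0,0.18],
    [0,0,0,0,0,0,0.25],
    [0,0,0,0,0,0,0.35],
    [0,0,0,0,0,0,0.45],
    [0,0,0,0,0,0,0.45],
    [0,0,0,0,0,0,0.45],
    [0.05,0,-0.1,0,0,0,0.45],
    [0.05,0,-0.15,0,0,0,0.45],
    [0.1,0,-0.2,0,0,0,0.45],
    [0.1,0,-0.1,0,0,0,0.45],
    [0,0,0,0,0,0,0.45],
    [0,0,0,0,0,0,0.45]
  ]
}}

```text
clock: 17.45
eef_pos: [403.7, 279.8, 163.7]
tcp_rot: [-3.142, 0.402, 3.044]
contact_force: [0.4, -0.5, 0.7]
gripper_width: 0.451
grip_force: 0.0
```

```bash
cat > pail.py <<'E'
from h import *
p,Rt,s=pose(); print(p,s['clock'])
for n in ['top','scene']:
    k=snapshot(n); P=pts(k); im=k['img']
    hsv=cv2.cvtColor(im,cv2.COLOR_RGB2HSV);H,S,V=hsv[...,0],hsv[...,1],hsv[...,2]
    on=(P[...,1]>180)&(P[...,1]<350)&(P[...,0]>430)&(P[...,0]<700)
    red=((H<5)|(H>174))&(S>170)&(V>50)&on&(P[...,2]>100); q=P[red]; print(n,'red',len(q),np.percentile(q,[2,98],axis=0).round())
    b=(S<70)&on&(P[...,2]>150)&(P[...,2]<182)&(abs(P[...,0]-576)<25); q=P[b]
    if len(q)>5: print('bail',len(q),np.percentile(q,[5,50,95],axis=0).round().tolist())
    o=(H>3)&(H<16)&(S>160)&on
    for l,a,bb in (('near',470,540),('far',600,690)):
        t=P[o]; t=t[(t[:,0]>a)&(t[:,0]<bb)]
        if len(t)>3: print(l,len(t),np.percentile(t,[5,50,95],axis=0).round().tolist())
    r=(H>105)&(H<128)&(S>120)&on; q=P[r&(P[...,2]>85)]
    if len(q)>5: print('rim c',cv2.minEnclosingCircle(q[:,:2].astype(np.float32)),np.median(q[:,2]))
E
python3 pail.py
```

```text
[403.7491701  279.82090655 163.70683013] 17.45
top red 147 [[541. 257. 158.]
 [590. 271. 308.]]
bail 53 [[569.0, 225.0, 155.0], [573.0, 251.0, 165.0], [577.0, 273.0, 170.0]]
near 66 [[489.0, 263.0, 83.0], [509.0, 267.0, 103.0], [525.0, 275.0, 108.0]]
far 45 [[634.0, 250.0, 88.0], [648.0, 255.0, 101.0], [661.0, 261.0, 106.0]]
rim c ((572.0494384765625, 263.1045837402344), 45.695369720458984) 100.8191734282852
scene red 161 [[547. 255. 194.]
 [607. 269. 307.]]
bail 67 [[575.0, 223.0, 153.0], [579.0, 253.0, 167.0], [584.0, 301.0, 170.0]]
far 57 [[626.0, 252.0, 96.0], [649.0, 257.0, 104.0], [670.0, 262.0, 107.0]]
rim c ((578.9415893554688, 263.3507080078125), 45.716556549072266) 100.80123578211375
```

Run:
```python
from h import *
plan([404,280,300],yawR(0)); p,Rt,s=pose()
d=np.array([510,-200,300])-np.array([404,280,300]); print((yawR(0).T@d/200).round(3))
```

```text
turn [-0.0133  0.2555 -0.0622] min rows 3.0 | shift present [-0.2668  0.002  -0.6288] | after turn [ 1.00e-04  2.60e-03 -6.83e-01] min rows 3.0
[-0.53 -2.4   0.  ]
```

Emit:
{"api": "apply_moves", "payload": {
  "steps": [
    [-0.067,0,-0.157,0,0,0,1],
    [-0.067,0,-0.157,0,0,0,1],
    [-0.067,0,-0.157,0,0,0,1],
    [-0.067,0,-0.157,0,0,0,1],
    [0,0,0,-0.0045,0.085,-0.021,1],
    [0,0,0,-0.0045,0.085,-0.021,1],
    [0,0,0,-0.0045,0.085,-0.021,1],
    [-0.05,-0.24,0,0,0,0,1],
    [-0.05,-0.24,0,0,0,0,1],
    [-0.05,-0.24,0,0,0,0,1],
    [-0.05,-0.24,0,0,0,0,1],
    [-0.05,-0.24,0,0,0,0,1]
  ]
}}

```text
clock: 19.05
eef_pos: [454.7, 37.7, 299.8]
tcp_rot: [3.141, 0.001, -3.14]
contact_force: [0.9, 1.0, 0.4]
gripper_width: 1.001
grip_force: 0.0
```

Emit:
{"api": "apply_moves", "payload": {
  "steps": [
    [-0.05,-0.24,0,0,0,0,1],
    [-0.05,-0.24,0,0,0,0,1],
    [-0.05,-0.24,0,0,0,0,1],
    [-0.05,-0.24,0,0,0,0,1],
    [-0.05,-0.24,0,0,0,0,1],
    [0,0,0,0,0,0,1],
    [0,0,0,0,0,0,1]
  ]
}}

```text
clock: 19.92
eef_pos: [504.7, -199.7, 299.3]
tcp_rot: [3.141, -0.001, -3.14]
contact_force: [0.5, 1.4, -0.3]
gripper_width: 0.995
grip_force: 0.0
```

Run:
```python
from h import *
p,Rt,s=pose(); print(p,s['tcp_rot'],s['joints'].round(2))
im,P=look('w5')
d=np.load('top1.npz')
for n,im,P in (('wrist',im,P),('top',d['img'],d['P'])):
    hsv=cv2.cvtColor(im,cv2.COLOR_RGB2HSV);H,S,V=hsv[...,0],hsv[...,1],hsv[...,2]; x,y,z=P[...,0],P[...,1],P[...,2]
    def comp(l,m,lo,hi,k=3):
        m=(m&(z>lo)&(z<hi)&(x>330)&(x<760)&(y>-520)&(y<80)).astype(np.uint8)
        c,L,st,_=cv2.connectedComponentsWithStats(m)
        for i in sorted(range(1,c),key=lambda i:-st[i,4])[:k]:
            if st[i,4]<25: continue
            q=P[L==i]; r=cv2.minAreaRect(q[:,:2].astype(np.float32)); print(n,l,st[i,4],st[i,:4].tolist(),np.round(r[0],1),np.round(r[1],1),round(r[2],1),'z',np.percentile(q[:,2],[5,50,95]).round())
    wood=(H>8)&(H<28)&(S>50)
    comp('wood floor',wood,3,13,1); comp('cork',wood&(y<-160),28,48,3); comp('dark',(V<70),28,52,3); comp('allwood',wood,-3,35,2)
```

```text
[ 504.74813726 -199.6732921   299.25295703] [ 3.14068857e+00 -6.65020826e-04 -3.13952382e+00] [-0.39  0.24  0.85  1.79 -0.2   1.2   2.08]
wrist wood floor 13536 [268, 138, 149, 142] [593.4 -70. ] [236.7 236.1] 89.4 z [ 7.  9. 10.]
wrist cork 2128 [168, 71, 41, 64] [ 420.7 -302.5] [85.2 50.6] 5.7 z [37. 39. 40.]
wrist cork 658 [266, 74, 25, 33] [ 405.1 -177.2] [45.1 33.1] 0.7 z [29. 32. 34.]
wrist cork 34 [127, 247, 9, 7] [ 648.7 -414.1] [13.8  6.8] 59.3 z [28. 33. 38.]
wrist dark 881 [188, 228, 34, 34] [ 631.6 -286.7] [49.4 50. ] 17.1 z [35. 45. 46.]
wrist dark 60 [69, 56, 9, 18] [ 343.6 -495.3] [ 3.6 29.3] 64.9 z [29. 32. 37.]
wrist dark 55 [201, 71, 6, 36] [ 402.2 -279.8] [49.7  1.4] 6.1 z [29. 34. 38.]
wrist allwood 16823 [263, 132, 161, 155] [599.1 -64.2] [264.6 265.8] 89.6 z [ 8.  9. 25.]
wrist allwood 1384 [261, 70, 43, 42] [ 404.5 -169.6] [60.  62.2] 0.5 z [16. 30. 34.]
top wood floor 3322 [212, 148, 68, 65] [595.2 -70.1] [235.  234.3] 89.4 z [ 4.  8. 12.]
top cork 372 [306, 214, 18, 26] [ 422.3 -302.1] [84.3 50.9] 5.5 z [32. 37. 42.]
top cork 97 [273, 225, 11, 14] [ 407.5 -177.5] [34.1 44.1] 88.7 z [29. 32. 36.]
top dark 167 [300, 159, 15, 15] [ 632.4 -284.5] [47.7 47.2] 20.0 z [37. 44. 49.]
top allwood 4388 [209, 146, 73, 71] [592.6 -68.7] [255.6 251.6] 88.9 z [ 3.  8. 24.]
top allwood 239 [267, 224, 18, 18] [ 405.9 -169.8] [58.2 58.5] 89.3 z [14. 27. 34.]
```

View pics/w5.png

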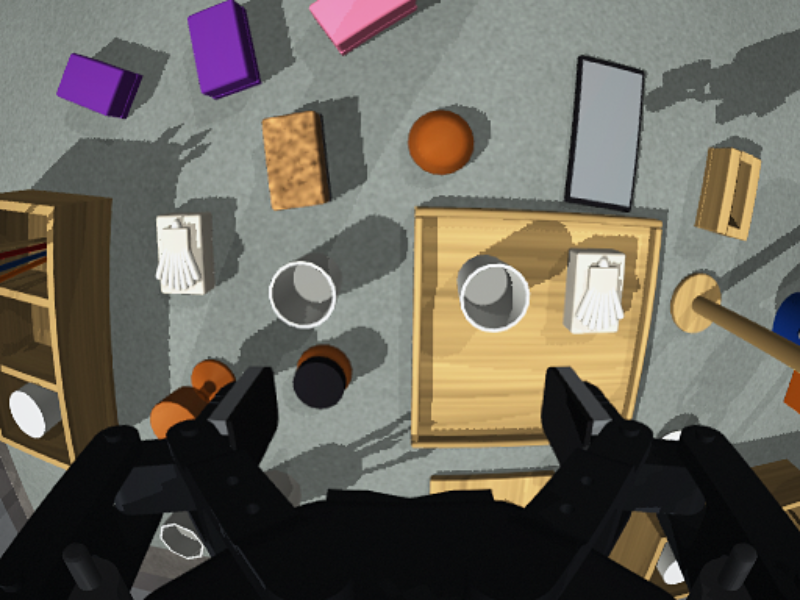

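Wrist view: tray empty at its far half, jar at (322,382), cork block at (296,160), cup_t (493,290), cast_t (596,290). Jar first.

Run:
```python
from h import *
plan([632,-286,110],yawR(0)); plan([632,-286,26],yawR(0))
```

```text
turn [ 0.0009 -0.0002  0.0024] min rows 1.0 | shift present [-0.6341 -0.4396  0.9461] | after turn [-0.6355 -0.4358  0.9469] min rows 5.0
turn [ 0.0009 -0.0002  0.0024] min rows 1.0 | shift present [-0.6342 -0.4402  1.3661] | after turn [-0.6355 -0.4358  1.3669] min rows 6.0
```

Emit:
{"api": "apply_moves", "payload": {
  "steps": [
    [-0.16,-0.11,0.12,0,0,0,1],
    [-0.16,-0.11,0.16,0,0,0,1],
    [-0.16,-0.11,0.16,0,0,0,1],
    [-0.154,-0.109,0.16,0,0,0,1],
    [0,0,0.2,0,0,0,1],
    [0,0,0.15,0,0,0,1],
    [0,0,0,0,0,0,1],
    [0,0,0,0,0,0,1]
  ]
}}

```text
clock: 20.98
eef_pos: [633.1, -286.4, 111.4]
tcp_rot: [3.141, 0.003, -3.137]
contact_force: [-0.5, -0.1, -0.8]
gripper_width: 1.0
grip_force: 0.0
```

Run:
```python
from h import *
p,Rt,s=pose(); print(p,s['joints'].round(2))
im,P=look('w6'); hsv=cv2.cvtColor(im,cv2.COLOR_RGB2HSV); V=hsv[...,2]
m=(V<75)&(abs(P[...,0]-632)<70)&(abs(P[...,1]+286)<45)&(P[...,2]>38)&(P[...,2]<50); q=P[m]; print(len(q),cv2.minEnclosingCircle(q[:,:2].astype(np.float32)) if len(q)>5 else '',q.mean(0) if len(q) else '')
k=snapshot('top'); P=pts(k); m=(cv2.cvtColor(k['img'],cv2.COLOR_RGB2HSV)[...,2]<70)&(abs(P[...,0]-632)<60)&(abs(P[...,1]+286)<60)&(P[...,2]>35)&(P[...,2]<52); print(m.sum(),P[m].mean(0) if m.any() else '')
plan([632,-286,26],yawR(0))
```

```text
[ 633.13176529 -286.38726343  111.42858951] [-0.08  0.7   0.7   1.62 -0.51  1.01  2.35]
3431 ((631.9473876953125, -287.34442138671875), 25.53895378112793) [ 630.67863966 -287.27138212   44.75391438]
84 [ 624.5124667  -291.34504862   43.51961982]
turn [-0.      0.0026  0.0023] min rows 1.0 | shift present [0.0078 0.0052 0.4305] | after turn [0.0061 0.0052 0.4305] min rows 2.0
```

Emit:
{"api": "apply_moves", "payload": {
  "steps": [
    [0.006,-0.005,0.15,0,0,0,1],
    [0,0,0.15,0,0,0,1],
    [0,0,0.1,0,0,0,1],
    [0,0,0.03,0,0,0,1],
    [0,0,0,0,0,0,0.6],
    [0,0,0,0,0,0,0.4],
    [0,0,0,0,0,0,0.4],
    [0,0,0,0,0,0,0.4],
    [0,0,0,0,0,0,0.4]
  ],
  "force": 50
}}

```text
clock: 22.2
eef_pos: [632.1, -288.6, 25.7]
tcp_rot: [-3.141, 0.004, -3.139]
contact_force: [0.3, -0.3, 6.1]
gripper_width: 0.581
grip_force: 52.4
```

Emit:
{"api": "apply_moves", "payload": {
  "steps": [
    [0,0,-0.1,0,0,0,0.4],
    [0,0,-0.2,0,0,0,0.4],
    [0,0,-0.1,0,0,0,0.4],
    [-0.02,0.2,0,0,0,0,0.4],
    [-0.02,0.2,0,0,0,0,0.4],
    [-0.02,0.2,0,0,0,0,0.4],
    [-0.025,0.217,0,0,0,0,0.4],
    [0,0,0,0,0,0,0.4],
    [0,0,0,0,0,0,0.4]
  ]
}}

```text
clock: 23.32
eef_pos: [647.1, -124.8, 104.3]
tcp_rot: [3.141, 0.001, -3.139]
contact_force: [-0.9, -1.5, -1.8]
gripper_width: 0.586
grip_force: 52.2
```

Run:
```python
from h import *
p,Rt,s=pose(); print(p,s['joints'].round(2)); plan([649,-125,35],yawR(0))
im,P=look('w7')
```

```text
[ 647.1334041  -124.80145001  104.32755913] [-0.35  0.66  0.71  1.72 -0.51  0.95  2.13]
turn [0.0002 0.0004 0.0019] min rows 1.0 | shift present [-0.0091 -0.0011  0.3466] | after turn [-0.0093 -0.001   0.3466] min rows 2.0
```

View pics/w7.png

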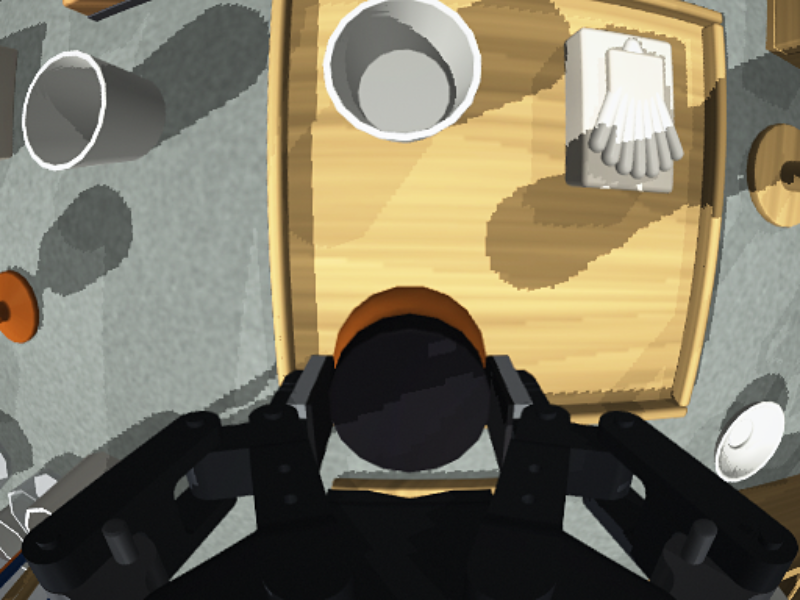

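Jar held upright at (410,390) over the tray's free far-right quarter. Lower and release.

Emit:
{"api": "apply_moves", "payload": {
  "steps": [
    [-0.009,0,0.15,0,0,0,0.4],
    [0,0,0.12,0,0,0,0.4],
    [0,0,0.05,0,0,0,0.4],
    [0,0,0.027,0,0,0,0.4],
    [0,0,0,0,0,0,0.4],
    [0,0,0,0,0,0,0.4]
  ]
}}

```text
clock: 24.12
eef_pos: [649.9, -124.8, 35.7]
tcp_rot: [3.141, 0.002, -3.139]
contact_force: [-0.2, -1.0, -1.2]
gripper_width: 0.576
grip_force: 52.3
```

Emit:
{"api": "apply_moves", "payload": {
  "steps": [
    [0,0,0.008,0,0,0,0.4],
    [0,0,0,0,0,0,0.4],
    [0,0,0,0,0,0,0.75],
    [0,0,0,0,0,0,0.75],
    [0,0,0,0,0,0,0.75],
    [0,0,-0.1,0,0,0,0.75],
    [0,0,-0.3,0,0,0,0.75],
    [0,0,-0.3,0,0,0,1],
    [0,0,-0.3,0,0,0,1],
    [0,0,-0.2,0,0,0,1],
    [0,0,0,0,0,0,1]
  ]
}}

```text
clock: 25.5
eef_pos: [650.7, -126.2, 278.8]
tcp_rot: [-3.141, 0.01, -3.139]
contact_force: [-0.6, 0.7, -0.8]
gripper_width: 0.999
grip_force: 0.0
```

```bash
cat > right.py <<'E'
from h import *
p,Rt,s=pose(); print(p,s['joints'].round(2),s['clock'])
im,P=look('wr')
d=snapshot('top')
for n,im,P in (('wrist',im,P),('top',d['img'],pts(d))):
    hsv=cv2.cvtColor(im,cv2.COLOR_RGB2HSV);H,S,V=hsv[...,0],hsv[...,1],hsv[...,2]; x,y,z=P[...,0],P[...,1],P[...,2]
    def comp(l,m,lo,hi,k=2):
        m=(m&(z>lo)&(z<hi)&(x>330)&(x<760)&(y>-520)&(y<80)).astype(np.uint8)
        c,L,st,_=cv2.connectedComponentsWithStats(m)
        for i in sorted(range(1,c),key=lambda i:-st[i,4])[:k]:
            if st[i,4]<25: continue
            q=P[L==i]; r=cv2.minAreaRect(q[:,:2].astype(np.float32)); print(n,l,st[i,4],np.round(r[0],1),np.round(r[1],1),round(r[2],1),'z',np.percentile(q[:,2],[5,50,95]).round())
    comp('cork',(H>8)&(H<28)&(S>50),32,52,3); comp('dark',(V<70),38,62,3)
E
python3 right.py; python3 pail.py; python3 -c "
from h import *
plan([421,-302.3,200],yawR(0.1))"
```

```text
[ 650.68084178 -126.18921692  278.84082518] [-0.42  0.5   0.82  1.55 -0.38  1.25  2.03] 25.5
wrist cork 1067 [ 437.1 -301.2] [55.2 50.8] 5.0 z [36. 39. 40.]
wrist cork 26 [ 651.8 -411.8] [12.3  4. ] 6.8 z [33. 36. 40.]
wrist dark 1243 [ 649.6 -124.2] [49.4 50.3] 65.7 z [51. 53. 54.]
wrist dark 74 [ 527.2 -265.9] [27.5  4.3] 18.7 z [40. 51. 61.]
top cork 366 [ 422.4 -301.9] [84.6 50.2] 6.1 z [34. 38. 42.]
top cork 52 [ 404.8 -171.4] [33.9 32.3] 81.8 z [32. 33. 37.]
top dark 157 [ 649.4 -120.7] [45.1 46.8] 88.5 z [46. 52. 56.]
[ 648.87149703 -124.72501768  274.14366202] 25.6
top red 144 [[541. 257. 159.]
 [590. 272. 308.]]
bail 53 [[569.0, 223.0, 153.0], [573.0, 247.0, 166.0], [577.0, 274.0, 171.0]]
near 65 [[489.0, 263.0, 85.0], [508.0, 268.0, 104.0], [525.0, 275.0, 108.0]]
far 44 [[634.0, 250.0, 85.0], [648.0, 254.0, 102.0], [660.0, 261.0, 107.0]]
rim c ((572.2310180664062, 261.6939697265625), 45.809288024902344) 100.94434170768896
scene red 175 [[547. 255. 193.]
 [607. 269. 307.]]
bail 67 [[573.0, 223.0, 152.0], [579.0, 270.0, 166.0], [584.0, 303.0, 170.0]]
far 58 [[626.0, 252.0, 96.0], [648.0, 256.0, 103.0], [670.0, 262.0, 106.0]]
rim c ((578.3505859375, 263.35479736328125), 46.010536193847656) 100.23529028959648
turn [ 0.001  -0.0006 -0.0618] min rows 1.0 | shift present [ 1.139  -0.8874  0.3609] | after turn [ 1.22   -0.7722  0.3612] min rows 6.0
```

Emit:
{"api": "apply_moves", "payload": {
  "steps": [
    [0,0,0,0,0,-0.062,1],
    [0.2,-0.129,0.06,0,0,0,1],
    [0.2,-0.129,0.06,0,0,0,1],
    [0.2,-0.129,0.06,0,0,0,1],
    [0.2,-0.129,0.06,0,0,0,1],
    [0.2,-0.129,0.06,0,0,0,1],
    [0.2,-0.129,0.06,0,0,0,1],
    [0,0,0.2,0,0,0,1],
    [0,0,0.2,0,0,0,1],
    [0,0,0.1,0,0,0,1],
    [0,0,0,0,0,0,1],
    [0,0,0,0,0,0,1]
  ]
}}

```text
clock: 27.2
eef_pos: [426.0, -302.9, 101.1]
tcp_rot: [3.141, 0.001, -3.042]
contact_force: [-0.2, -0.1, 0.9]
gripper_width: 1.001
grip_force: 0.0
```

```bash
python3 right.py; python3 -c "
from h import *
plan([421,-302.3,24],yawR(0.1))"
```

```text
[ 425.99006045 -302.91211893  101.13373874] [-0.01  0.46  0.71  2.05 -0.42  0.78  2.62] 27.2
wrist cork 7352 [ 420.3 -302.8] [85.1 50.2] 6.0 z [37. 39. 40.]
wrist cork 795 [ 404.4 -170.9] [33.7 35.1] 17.3 z [32. 33. 35.]
top cork 99 [ 650.2 -123.7] [47.3 49.5] 44.4 z [41. 50. 52.]
top dark 120 [ 647.7 -125.5] [37.1 44.1] 81.3 z [45. 52. 55.]
turn [-0.0001  0.0015  0.0002] min rows 1.0 | shift present [0.0279 0.0061 0.3883] | after turn [0.027  0.006  0.3883] min rows 2.0
```

Emit:
{"api": "apply_moves", "payload": {
  "steps": [
    [0.027,0.003,0.1,0,0,0.025,1],
    [0,0,0.15,0,0,0,1],
    [0,0,0.1,0,0,0,1],
    [0,0,0.038,0,0,0,1],
    [0,0,0,0,0,0,1],
    [0,0,0,0,0,0,1]
  ]
}}

```text
clock: 28.05
eef_pos: [421.2, -302.9, 24.1]
tcp_rot: [-3.141, 0.002, -3.081]
contact_force: [0.2, -0.8, -0.6]
gripper_width: 1.004
grip_force: 0.0
```

```bash
python3 -c "
from h import *
p,Rt,s=pose(); print(s['joints'].round(2)); plan([420.5,-302.6,24],yawR(0.06))"
```

```text
[ 0.13  0.55  0.53  2.1  -0.49  0.61  2.64]
turn [-0.0001  0.0015  0.0006] min rows 1.0 | shift present [0.0034 0.0018 0.0005] | after turn [0.0034 0.0018 0.0005] min rows 1.0
```

Grip, lift, and take some turn off while moving to the tray.

Emit:
{"api": "apply_moves", "payload": {
  "steps": [
    [0,0,0,0,0,0,0.6],
    [0,0,0,0,0,0,0.3],
    [0,0,0,0,0,0,0.3],
    [0,0,0,0,0,0,0.3],
    [0,0,0,0,0,0,0.3],
    [0,0,-0.05,0,0,0,0.3],
    [0,0,-0.15,0,0,0,0.3],
    [0,0,-0.2,0,0,0,0.3],
    [0,0,-0.2,0,0,0.04,0.3],
    [0,0,-0.1,0,0,0,0.3],
    [0,0,0,0,0,0,0.3]
  ]
}}

```text
clock: 29.42
eef_pos: [421.2, -303.0, 164.7]
tcp_rot: [-3.141, 0.004, 3.14]
contact_force: [0.7, -0.9, -1.1]
gripper_width: 0.571
grip_force: 52.0
```

```bash
python3 -c "
from h import *
p,Rt,s=pose(); print(s['joints'].round(2)); plan([649,-17,160],yawR(0.0)); plan([540,-250,160],yawR(0.0))"
```

```text
[-0.04  0.34  0.72  2.01 -0.29  0.89  2.41]
turn [-0.0001  0.0028 -0.001 ] min rows 1.0 | shift present [-1.1365  1.4318  0.0284] | after turn [-1.1389  1.4299  0.0236] min rows 7.0
turn [-0.0001  0.0028 -0.001 ] min rows 1.0 | shift present [-0.5934  0.2659  0.0262] | after turn [-0.5939  0.2649  0.0236] min rows 3.0
```

Emit:
{"api": "apply_moves", "payload": {
  "steps": [
    [-0.142,0.179,0,0,0,0,0.3],
    [-0.142,0.179,0,0,0,0,0.3],
    [-0.142,0.179,0,0,0,0,0.3],
    [-0.142,0.179,0,0,0,0,0.3],
    [-0.142,0.179,0,0,0,0,0.3],
    [-0.142,0.179,0,0,0,0,0.3],
    [-0.142,0.179,0,0,0,0,0.3],
    [-0.142,0.179,0,0,0,0,0.3],
    [0,0,0.2,0,0,0,0.3],
    [0,0,0.1,0,0,0,0.3],
    [0,0,0,0,0,0,0.3],
    [0,0,0,0,0,0,0.3]
  ]
}}

```text
clock: 30.92
eef_pos: [648.7, -17.7, 104.6]
tcp_rot: [3.141, 0.002, 3.138]
contact_force: [0.4, -0.7, -0.6]
gripper_width: 0.571
grip_force: 51.9
```

```bash
python3 right.py;  python3 -c "
from h import *
plan([649,-15,32.5],yawR(0.0))"
```

```text
[648.65705921 -17.67363931 104.60607296] [-0.44  0.61  0.58  1.74 -0.41  0.91  1.88] 30.925
wrist cork 75 [ 642.  -103.8] [31.6  7.7] 22.7 z [32. 33. 40.]
wrist cork 47 [581.4 -11.4] [ 0.1 32.7] 0.1 z [35. 36. 38.]
wrist dark 3237 [ 649.8 -123.4] [49.7 50.4] 28.9 z [43. 53. 54.]
top cork 86 [ 651.9 -121.6] [45.6 49.8] 74.4 z [44. 49. 52.]
top cork 52 [ 404.8 -172.8] [33.3 35.1] 32.8 z [32. 34. 36.]
top dark 147 [ 649.8 -122.5] [41.8 47.7] 88.4 z [46. 52. 55.]
turn [ 0.0007  0.0022 -0.0019] min rows 1.0 | shift present [0.0013 0.0112 0.3633] | after turn [0.     0.0115 0.3633] min rows 2.0
```

View pics/wr.png

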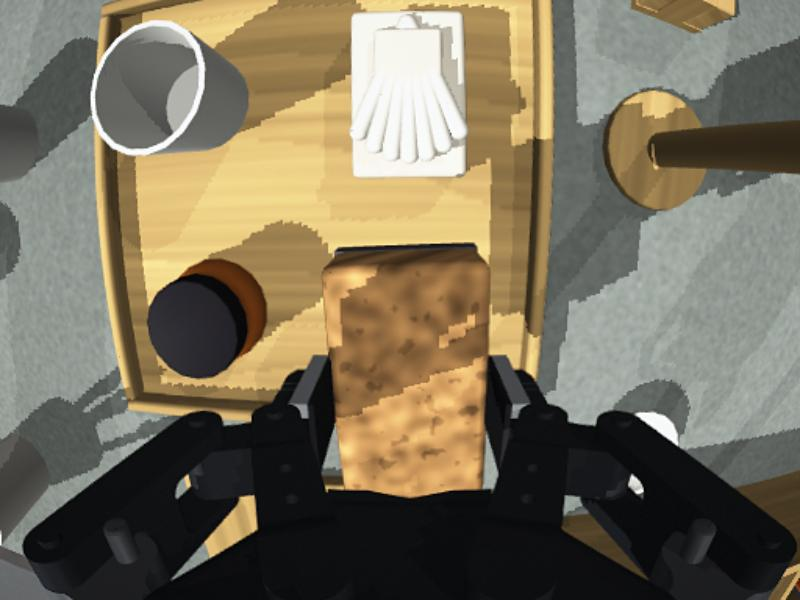

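Cork block held level at (410,370) over the free far-left quarter; jar stands at (197,326). Lower and release.

Emit:
{"api": "apply_moves", "payload": {
  "steps": [
    [0,0.01,0.15,0,0,0,0.3],
    [0,0,0.13,0,0,0,0.3],
    [0,0,0.05,0,0,0,0.3],
    [0,0,0.025,0,0,0,0.3],
    [0,0,0.006,0,0,0,0.3],
    [0,0,0,0,0,0,0.3]
  ]
}}

```text
clock: 31.78
eef_pos: [648.9, -14.6, 32.3]
tcp_rot: [3.141, 0.002, 3.14]
contact_force: [-1.4, -0.3, -0.6]
gripper_width: 0.569
grip_force: 52.0
```

Emit:
{"api": "apply_moves", "payload": {
  "steps": [
    [0,0,0.004,0,0,0,0.3],
    [0,0,0,0,0,0,0.7],
    [0,0,0,0,0,0,0.75],
    [0,0,0,0,0,0,0.75],
    [0,0,-0.1,0,0,0,0.75],
    [0,0,-0.3,0,0,0,0.75],
    [0,0,-0.3,0,0,0,0.75],
    [0,0,-0.3,0,0,0,0.75],
    [0.1,-0.2,-0.2,0,0,0,0.75],
    [0.1,-0.2,0,0,0,0,0.75],
    [0,0,0,0,0,0,0.75]
  ]
}}

```text
clock: 33.15
eef_pos: [606.1, -100.0, 273.4]
tcp_rot: [3.142, 0.004, 3.131]
contact_force: [0.2, 0.9, 0.0]
gripper_width: 0.752
grip_force: 0.0
```

```bash
python3 right.py; python3 pail.py
python3 - <<'E'
from h import *
s=snapshot('top'); save(cv2.resize(s['img'],(800,600)),'top9.png')
E
```

```text
[606.09645113 -99.96339326 273.3817667 ] [-0.42  0.39  0.71  1.66 -0.27  1.19  1.91] 33.15
wrist cork 2333 [647.8 -14.4] [85.3 49.8] 2.2 z [43. 47. 48.]
wrist cork 363 [ 404.9 -169.9] [34.5 34.5] 69.1 z [32. 33. 35.]
wrist cork 39 [ 651.4 -413. ] [13.8  6.2] 25.0 z [33. 37. 43.]
wrist dark 1186 [ 650.  -123.8] [47.9 50. ] 89.4 z [49. 53. 54.]
wrist dark 106 [ 522.2 -268.6] [32.2  6.4] 34.1 z [39. 51. 61.]
top cork 43 [ 409.5 -173.8] [34.5 30.5] 24.9 z [32. 34. 36.]
top dark 156 [ 649.1 -120.8] [47.  45.6] 1.8 z [46. 52. 56.]
[607.8591724  -94.75731568 271.65385893] 33.25
top red 144 [[541. 256. 160.]
 [591. 271. 308.]]
bail 53 [[569.0, 224.0, 154.0], [573.0, 248.0, 166.0], [577.0, 274.0, 170.0]]
near 65 [[489.0, 263.0, 82.0], [508.0, 268.0, 102.0], [525.0, 275.0, 107.0]]
far 44 [[634.0, 250.0, 85.0], [648.0, 254.0, 103.0], [661.0, 261.0, 108.0]]
rim c ((573.4832153320312, 262.45965576171875), 45.97129821777344) 100.6308410964304
scene red 170 [[546. 255. 191.]
 [607. 269. 307.]]
bail 68 [[575.0, 223.0, 152.0], [579.0, 270.0, 166.0], [585.0, 303.0, 169.0]]
far 58 [[626.0, 252.0, 96.0], [649.0, 256.0, 104.0], [670.0, 262.0, 107.0]]
rim c ((578.9256591796875, 263.0585632324219), 45.525177001953125) 100.9995681377516
```

View pics/top9.png

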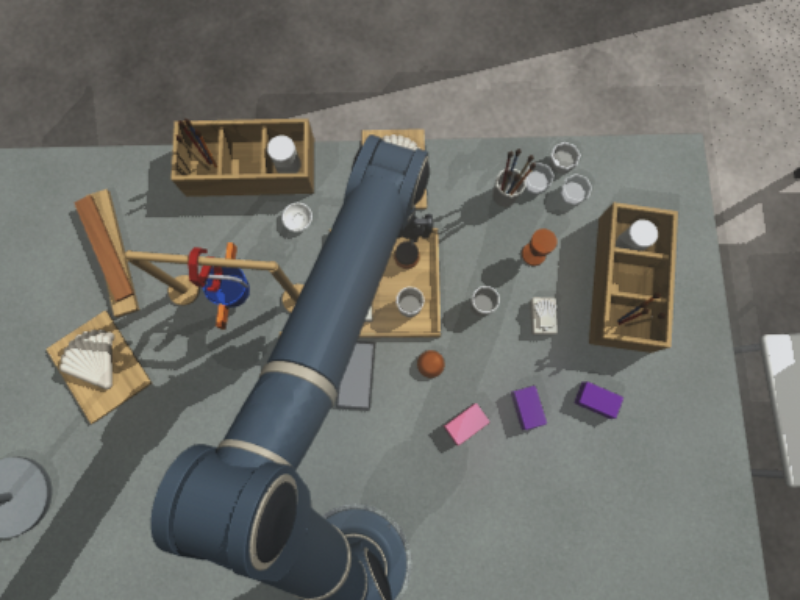

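The top view shows the hook and pail hanging at (210,280), the jar (405,253) and cup (410,300) in the tray, and every bystander in place. The wrist view measured the block flat at (648,-14). I hand in.

```bash
python3 -c "
from cell import ctrl
print(ctrl.hand_in())"
```

```text
the job is handed in; nothing more can be done
None
```

The job is handed in, though no verdict came back: by my last measurements the hook hangs on the rail with the pail in its lower curl, the tray holds the cup, jar, shell and block, and the duplicate cup and shell are still out on the right.

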